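# Fetch the brass stem from behind the fittings

### The arm

A 6-joint arm with a two-finger parallel gripper is mounted at the origin on the work surface. World frame = base frame: x ahead of the robot, y to its left, z up, the work surface at z = 0. Lengths are in mm, angles in rad, forces in N, time in s.
With the tool pointing down it reaches from about 300 to 775 mm from the base axis. Payload 14.6 kg.
Tool frame: the origin (TCP) lies midway between the tips of the shut fingers; the grasp point (between the pads) lies manip.grasp_offset behind it (manip.grasp_offset is the distance from the TCP to the grasp point, in mm); z points along the fingers, y is the direction in which the jaws open and shut (so a half turn about z gives the same grasp; the last joint's range is limited). The gripper opens to 94 mm and grips with 3 to 60 N. Pads are 16 mm wide; open, the fingers measure 119 mm over their backs; the gripper's body (75 mm by 177 mm) begins 78 mm behind the grasp point.
Start: joints at [-1.232, 0.3, 1.521, -0, 1.321, -0.067], TCP at [217.107, -505.325, 205.446] pointing down, gripper open.
Joint ranges: [-3.03, 3.03], [-0.79, 2.21], [0.23, 2.52], [-1.04, 4.18], [0, 3.07], [-2.55, 2.55]. Speed limits (rad/s): [2.22, 2.22, 2.57, 3.14, 3.14, 3.14].

### API

Orientations are given as [roll, pitch, yaw] about the fixed x, y, z axes, in that order (R = Rz(yaw) Ry(pitch) Rx(roll)).
In Python, from cell import monitor, vision, order, manip gives the robot as it stands.
- The arm moves only by the shell command python3 -m jog 'ROWS' [FORCE]. ROWS is JSON, a list of rows, each a list of 7 numbers: the shift along the tool's x, y, z in cm, then the turn, a rotation vector about the tool's x, y, z in rad, then the opening in per cent of the stroke, from 0 (shut) to 100 (fully open). In form: [[tx, ty, tz, rx, ry, rz, jaw], ...]. A call has 1 to 8 rows; each row shifts and turns the commanded pose from where the row before left it, along the tool's axes as they then stand; what a row does not reach is not made up. A row lasts 1/10 s, in which the tool goes at most 50 mm and 8.59 degrees, less where a joint would pass 70% of its speed; a pose out of reach is approached as far as the arm can. A call is refused whole if a number of a shift passes 5 or a number of a turn 0.15, either way. A call with a gripper value outside its range is refused whole. The fingers move at their own pace and stop on an object; FORCE is the grip in N (left out, the last holds). Time passes only in rows, so rows that do not move let the fingers close. It gives the time, the measured TCP pose, the force and the opening at its end, in the units of the state.
- monitor.read_state(): the state, without advancing time (a new reading comes with each control period).
- vision.camera(name): name is "scene" or "top" or "wrist"; returns a dict with "color" (420x560x3 uint8, blue, green, red), "fx", "fy", "cx", "cy" (pixels), "cam_to_world" (4x4, takes a point from camera to world coordinates); the wrist camera has in their place "tool_from_camera" (4x4, takes a point from camera to tool coordinates, whose origin is the TCP and whose axes are the flange's). Camera axes: x right, y down, z forward; pixel columns grow to the right and rows downward; lengths in mm; the calibration is good to about 2 mm. A picture is of the moment at which its call begins: read the wrist's pose just before it. There is no depth.
- order.sign_off(): hands the job in, once; it reports no verdict.
The state is a dict: "clock": time; "joints": joint angles; "qd": joint speeds; "effort": joint torques, N m; "eef_pos": TCP position; "eef_rot": TCP orientation; "wrist_force": force on the tool from outside, world axes, zero at the start; "moment": the same for the moment, N m; "finger_gap": finger opening in mm.
Only numpy, scipy, OpenCV 4.12 (cv2) and the standard library are available. Lean on these libraries where they do the work, as an engineer would, in place of code of your own. Each camera call takes 0.05 s, during which the arm holds its last target.

### The job

The long brass stem lying at the back of the steel rack is needed for polishing, but three capped brass fittings stand in front of it: stand all three upright on the blue mat, then lay the stem, centred, in both V blocks of the wooden cradle. Only when the stem lies there, put each fitting back upright on the middle of the white disc on the pad of its own cap's colour. Never tip a fitting over.

Things in the scene. Friction and masses are not known exactly. Their poses are not given: they have to be found in the camera images.
- fitting_red: brass valve fitting standing upright, 100 mm tall, red plastic cap on top. Origin: centre of its underside, z up its axis. Foot 44 mm dia, 10 mm high; body 28 mm dia, collar 36 mm dia at 40-52 mm; cap 36 mm dia from 60 to 100 mm high (grip here). A 17 mm dia outlet stub 46 mm up points to -x, ending 23 mm from the axis. About 0.3 kg
- fitting_blue: brass valve fitting standing upright, 100 mm tall, blue plastic cap on top. Origin: centre of its underside, z up its axis. Foot 44 mm dia, 10 mm high; body 28 mm dia, collar 36 mm dia at 40-52 mm; cap 36 mm dia from 60 to 100 mm high (grip here). A 17 mm dia outlet stub 46 mm up points to -x, ending 23 mm from the axis. About 0.3 kg
- fitting_yellow: brass valve fitting standing upright, 100 mm tall, yellow plastic cap on top. Origin: centre of its underside, z up its axis. Foot 44 mm dia, 10 mm high; body 28 mm dia, collar 36 mm dia at 40-52 mm; cap 36 mm dia from 60 to 100 mm high (grip here). A 17 mm dia outlet stub 46 mm up points to -x, ending 23 mm from the axis. About 0.3 kg
- seat_red: red pad fixed on the steel rack, home of the red-capped fitting (on it at the start). 80 (x) by 54 (y) mm, top 10 mm above the table. Origin: on its underside (6 mm above the table), under the middle of its 49 mm white disc; the pad reaches 56 mm to -x (the robot's side) and 24 mm to +x of it. The three pads are in a row along y, 58 mm apart, colours in any order
- seat_blue: blue pad fixed on the steel rack, home of the blue-capped fitting (on it at the start). 80 (x) by 54 (y) mm, top 10 mm above the table. Origin: on its underside (6 mm above the table), under the middle of its 49 mm white disc; the pad reaches 56 mm to -x (the robot's side) and 24 mm to +x of it. The three pads are in a row along y, 58 mm apart, colours in any order
- seat_yellow: yellow pad fixed on the steel rack, home of the yellow-capped fitting (on it at the start). 80 (x) by 54 (y) mm, top 10 mm above the table. Origin: on its underside (6 mm above the table), under the middle of its 49 mm white disc; the pad reaches 56 mm to -x (the robot's side) and 24 mm to +x of it. The three pads are in a row along y, 58 mm apart, colours in any order
- stem: long brass bar lying level along its own y in two V blocks on the rack, 50 mm behind (+x) the fittings' row, axis 37 mm above the table. 164 mm long, 24 mm dia, 31 mm dia collars 66-78 mm from the middle, ends alike. Origin: its middle, on the axis. V blocks 16 mm wide, 45 mm either side of the middle; grip it at the middle, fingers in front and behind. About 0.3 kg
- mat: side area: fixed board with a blue mat, 120 (x) by 240 (y) mm, top 6 mm above the table. Origin: centre of its underside. A fixed polish tin, 44 mm dia, 28 mm high, stands on it at x +32, y +94 mm; a loose brass nut, 30 mm dia, 14 mm high, lies near x +40, y -100 mm; the rest is free
- cradle: fixed wooden cradle, base 75 (x) by 130 (y) mm. Origin: centre of its underside. Two V blocks, 16 mm wide, at y +-45 mm; 90 degree grooves along y, about 40 mm wide at the top (53 mm above the table), apex at 30 mm. The seated stem lies along y, middle over the origin, axis 47 mm above the table. A loose screwdriver, under 30 mm high, lies along y about 75 mm to -x
Mind the look-alikes: they are no part of the job. What is shaped like the stem but turquoise is not meant. Leave any purple look-alike of the fitting_blue alone.

How it is judged:
By the outcome, as a careful person would: the job done as asked, in the order asked, and still so for the second after the job is handed in, with the robot touching nothing.
It also fails if it takes over 144 s, if anything falls off the work surface, if the arm or the gripper's body presses on something with over 40 N, if the wrist force passes 120 N, or if a joint passes its speed limit or range.

## Working session

There is one attempt and no reset: what is moved stays moved. The work goes in short steps, Python scripts to look and compute and a shell command to move; the robot and the scene stay as the last step left them, time stands still between calls to the robot, and variables do not carry over. Pictures are saved under pics/ and viewed, and the job is handed in when it is done.

```bash
ls; mkdir -p pics
python3 - <<'E'
from cell import monitor, vision, order, manip
import cv2
print(manip.grasp_offset, monitor.read_state())
for n in ["scene","top","wrist"]:
    d=vision.camera(n); cv2.imwrite(f"pics/a_{n}.png",d["color"]); print(n,{k:(v if k!="color" else 0) for k,v in d.items()})
E
```

```text
pics
18.8 {'clock': 0.0, 'joints': array([-1.23160397e+00,  3.00478338e-01,  1.52157155e+00, -2.37826200e-05,
        1.32067960e+00, -6.65732362e-02]), 'qd': array([-0.00126873,  0.00179352,  0.00121101,  0.00102256,  0.00025327,
        0.00130279]), 'effort': array([-9.12296559e-05, -5.31805158e+01, -3.52738166e+01,  7.08310073e-02,
        2.43772828e-02, -9.96318317e-05]), 'eef_pos': array([ 217.01759143, -505.0978342 ,  204.88638753]), 'eef_rot': array([-3.14045680e+00, -5.26421434e-05,  4.05771464e-01]), 'wrist_force': array([ 0.54380808, -0.20474107,  0.12190397]), 'moment': array([0.0122927 , 0.00954201, 0.02424927]), 'finger_gap': 93.86574946261265}
scene {'color': 0, 'fx': 478.99046369835634, 'fy': 478.99046369835634, 'cx': 276.86221892208516, 'cy': 209.56998880604652, 'cam_to_world': array([[-4.29818063e-01,  7.51578779e-01, -5.00385623e-01,
         1.06226855e+03],
       [ 9.02912684e-01,  3.59164036e-01, -2.36114125e-01,
         2.72510063e+02],
       [ 2.26215400e-03, -5.53290642e-01, -8.32985203e-01,
         1.01877451e+03],
       [ 0.00000000e+00,  0.00000000e+
[... 306 characters left out ...]
02,  1.63350836e-02,
        -8.01133207e+00],
       [-1.81283786e-02, -5.95012492e-02, -9.98063607e-01,
         1.01014781e+03],
       [ 0.00000000e+00,  0.00000000e+00,  0.00000000e+00,
         1.00000000e+00]])}
wrist {'color': 0, 'fx': 366.0658892489838, 'fy': 366.0658892489838, 'cx': 281.0085464765662, 'cy': 207.10874971691115, 'tool_from_camera': array([[ 1.70175885e-03, -9.65989063e-01, -2.58577327e-01,
         7.40972774e+01],
       [ 9.99998084e-01,  1.89416206e-03, -4.94955404e-04,
        -1.94173012e-01],
       [ 9.67908870e-04, -2.58575989e-01,  9.65990435e-01,
        -1.79493873e+02],
       [ 0.00000000e+00,  0.00000000e+00,  0.00000000e+00,
         1.00000000e+00]])}
```

View pics/a_scene.png

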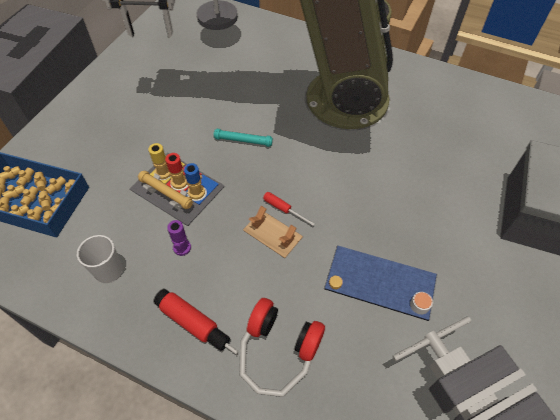

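View pics/a_top.png

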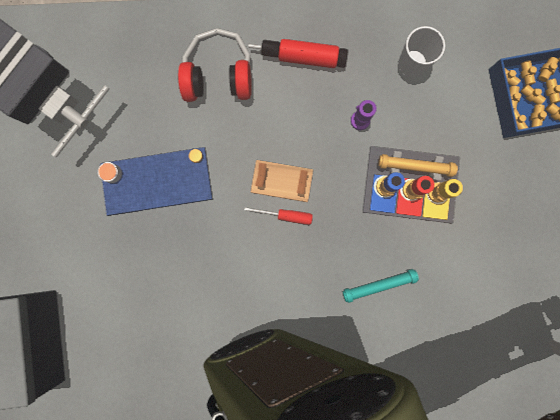

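View pics/a_wrist.png

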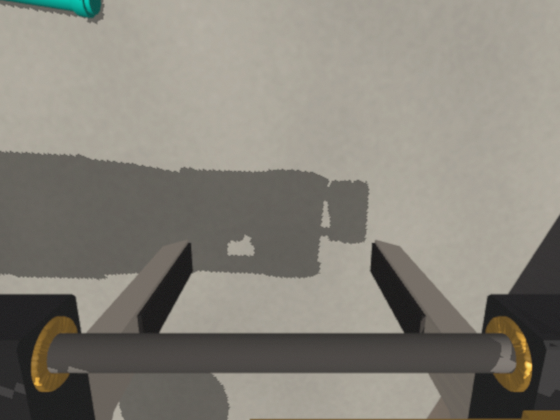

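Candidates, in top view pixels:
- **Stem:** the brass bar on the rack at (418,165). The turquoise bar at (380,285) is a decoy.
- **Fittings:** blue (395,182), red (424,186), yellow (452,188). The purple one at (364,115) is a decoy.

I'll take a close crop to check the choice and then measure.

Run:
```python
import cv2,numpy as np
t=cv2.imread("pics/a_top.png"); s=cv2.imread("pics/a_scene.png")
a=cv2.resize(t[140:230,355:475],None,fx=5,fy=5,interpolation=cv2.INTER_CUBIC)
cv2.imwrite("pics/b1.png",a)
b=cv2.resize(s[130:230,120:240],None,fx=5,fy=5,interpolation=cv2.INTER_CUBIC)
cv2.imwrite("pics/b2.png",b)
c=cv2.resize(t[135:235,90:330],None,fx=3.2,fy=3.2,interpolation=cv2.INTER_CUBIC)
cv2.imwrite("pics/b3.png",c)
```

```text
(no output)
```

View pics/b1.png

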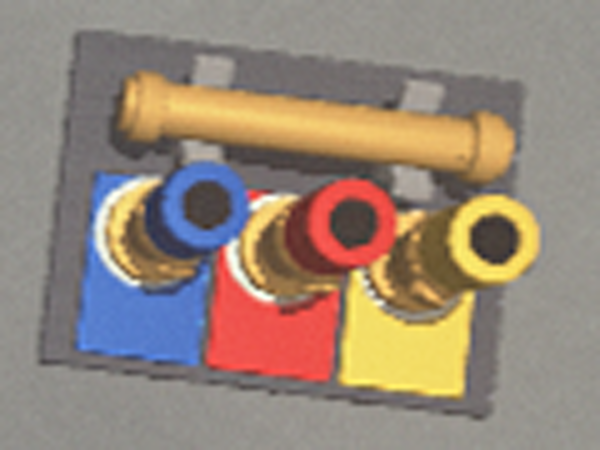

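View pics/b2.png

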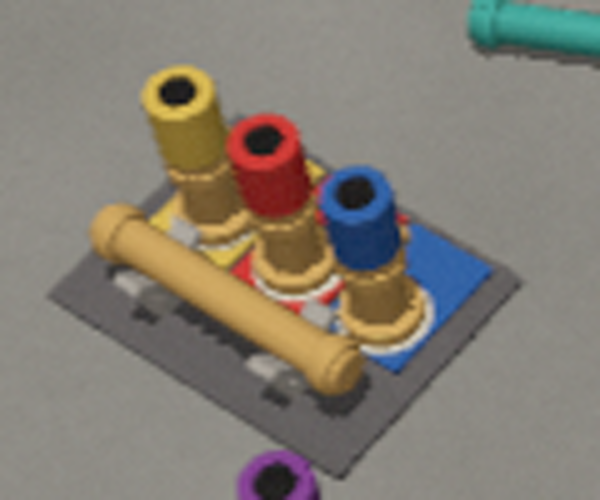

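View pics/b3.png

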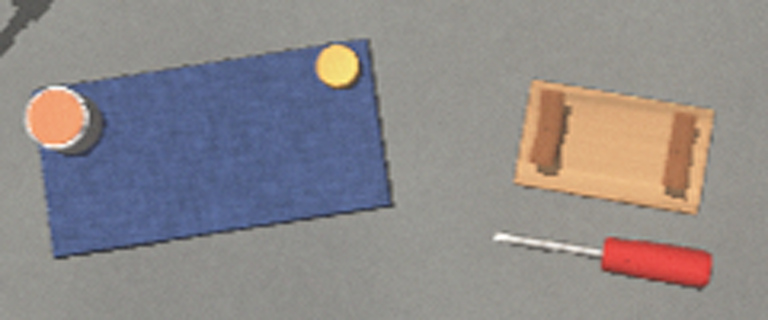

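```bash
cat > h.py <<'E'
import cv2,numpy as np
from cell import monitor, vision, manip
from scipy.spatial.transform import Rotation as R
def ray(d,uv,T=None):
    T=d["cam_to_world"] if T is None else T
    v=np.array([(uv[0]-d["cx"])/d["fx"],(uv[1]-d["cy"])/d["fy"],1.])
    return T[:3,3],T[:3,:3]@v
def plane(d,uv,z,T=None):
    o,v=ray(d,uv,T); return o+v*(z-o[2])/v[2]
def tri(d1,p1,d2,p2):
    A=[];b=[]
    o1,v1=ray(d1,p1);o2,v2=ray(d2,p2)
    M=np.zeros((3,3));c=np.zeros(3)
    for o,v in((o1,v1),(o2,v2)):
        v=v/np.linalg.norm(v);P=np.eye(3)-np.outer(v,v);M+=P;c+=P@o
    x=np.linalg.solve(M,c);return x
def mask(img,h0,h1,s=90,v=60):
    hsv=cv2.cvtColor(img,cv2.COLOR_BGR2HSV)
    H=hsv[...,0].astype(int)
    m=((H>=h0)&(H<=h1)) if h0<=h1 else ((H>=h0)|(H<=h1))
    return (m&(hsv[...,1]>=s)&(hsv[...,2]>=v)).astype(np.uint8)*255
def sub(m,x0,y0,x1,y1):
    o=np.zeros_like(m);o[y0:y1,x0:x1]=m[y0:y1,x0:x1];return o
def wristT():
    st=monitor.read_state();T=np.eye(4)
    T[:3,:3]=R.from_euler('xyz',st["eef_rot"]).as_matrix();T[:3,3]=st["eef_pos"];return T
def wrist():
    T=wristT();d=vision.camera("wrist");d["cam_to_world"]=T@d["tool_from_camera"];return d
def plan(target,yaw,st=None):
    """print tool-frame shift (cm) and rotvec to reach TCP target with tool down & tool x-axis heading yaw"""
    st=st or monitor.read_state()
    Rc=R.from_euler('xyz',st["eef_rot"]);Rt=R.from_euler('xyz',[np.pi,0,yaw])
    print("shift cm",(Rc.inv().apply(np.array(target)-st["eef_pos"])/10).round(2),"rotvec",(Rc.inv()*Rt).as_rotvec().round(3))
E
python3 - <<'E'
from h import *
t=vision.camera("top");s=vision.camera("scene")
def dark(d,box):
    x0,y0,x1,y1=box;g=d["color"].max(axis=2)
    m=sub((g<75).astype(np.uint8)*255,*box)
    n,l,st,c=cv2.connectedComponentsWithStats(m)
    i=1+np.argmax(st[1:,4]);return c[i],st[i,4]
# approx seeds
T={"blue":(396.6,181),"red":(425.6,184.4),"yellow":(453.8,187.6)}
S={"blue":(191,168.5),"red":(172.6,158),"yellow":(155.6,148.5)}
for k in T:
    f=lambda p:tuple(int(round(x)) for x in(p[0]-6,p[1]-6,p[0]+7,p[1]+7))
    a,na=dark(t,f(T[k]));b,nb=dark(s,f(S[k]))
    x=tri(t,a,s,b);print(k,a.round(1),na,b.round(1),nb,"tri",x.round(1),"top@110",plane(t,a,110).round(1),"scene@110",plane(s,b,110).round(1))
# pads at z=10
for k,(h0,h1) in {"blue":(100,125),"red":(172,6),"yellow":(22,35)}.items():
    m=sub(mask(t["color"],h0,h1,120,90),360,185,470,225)
    ys,xs=np.nonzero(m)
    # front corners
    for nm,i in(("bl",np.argmax(ys-xs)),("br",np.argmax(ys+xs))): print(k,nm,(xs[i],ys[i]),plane(t,(xs[i],ys[i]),10).round(1)[:2])
# stem, orange brass
for d,box,nm in((t,(372,150,465,180),"top"),(s,(130,160,195,212),"scene")):
    m=sub(mask(d["color"],12,21,110,150),*box)
    n,l,st,c=cv2.connectedComponentsWithStats(m);i=1+np.argmax(st[1:,4]);m=(l==i).astype(np.uint8)*255
    r=cv2.minAreaRect(np.argwhere(m)[:,::-1].astype(np.float32));p=cv2.boxPoints(r)
    print(nm,r);cv2.imwrite(f"pics/m_{nm}.png",cv2.resize(m[box[1]-5:box[3]+5,box[0]-5:box[2]+5],None,fx=5,fy=5))
    e=sorted([tuple(x) for x in p]);
    A=np.mean(e[:2],0);B=np.mean(e[2:],0);print(plane(d,A,37).round(1),plane(d,B,37).round(1),"mid",plane(d,r[0],37).round(1))
# mat
m=sub(mask(t["color"],100,125,80,40),95,140,220,220)
cn=max(cv2.findContours(m,0,2)[0],key=cv2.contourArea);r=cv2.minAreaRect(cn);P=np.array([plane(t,p,6)[:2] for p in cv2.boxPoints(r)]);print("mat",P.round(1),P.mean(0))
# cradle base
m=sub(mask(t["color"],5,22,60,60),240,150,320,207)
cn=max(cv2.findContours(m,0,2)[0],key=cv2.contourArea);r=cv2.minAreaRect(cn);print(r);P=np.array([plane(t,p,15)[:2] for p in cv2.boxPoints(r)]);print("cradle",P.round(1),P.mean(0), [np.linalg.norm(P[i]-P[i-1]) for i in range(4)])
E
```

```text
blue [396.6 179.2] 15 [190.5 168.4] 36 tri [ 502.4 -223.3  115.9] top@110 [ 503.9 -226.6  110. ] scene@110 [ 498.4 -224.5  110. ]
red [425.2 184.2] 38 [172.1 157.7] 32 tri [ 491.5 -281.   113.5] top@110 [ 492.1 -282.6  110. ] scene@110 [ 489.2 -282.5  110. ]
yellow [453.5 187.3] 50 [155. 148.] 31 tri [ 483.6 -335.9  113.9] top@110 [ 484.3 -338.   110. ] scene@110 [ 481.  -337.8  110. ]
blue bl (np.int64(370), np.int64(209)) [ 451.8 -189.6]
blue br (np.int64(394), np.int64(211)) [ 445.8 -242. ]
red bl (np.int64(396), np.int64(212)) [ 443.4 -246.3]
red br (np.int64(420), np.int64(215)) [ 435.2 -298.5]
yellow bl (np.int64(379), np.int64(191)) [ 490.9 -211. ]
yellow br (np.int64(447), np.int64(218)) [ 426.9 -357. ]
top ((418.2406005859375, 164.70477294921875), (77.99153137207031, 13.027798652648926), 6.709836959838867)
[ 555.1 -209.5   37. ] [ 530.  -374.2   37. ] mid [ 542.5 -292.    37. ]
scene ((163.77354431152344, 188.05422973632812), (57.318702697753906, 10.479695320129395), 31.534791946411133)
[ 523.6 -375.9   37. ] [ 549.8 -212.7   37. ] mid [ 537.  -292.5   37. ]
mat [[573.5 412.7]
 [602.8 175.2]
 [486.1 159.5]
 [456.8 395.3]] [529.80752117 285.64526813]
((281.4053955078125, 180.5675506591797), (58.526039123535156, 33.53739547729492), 9.462322235107422)
cradle [[496.5  74. ]
 [569.7  59.9]
 [544.1 -67.1]
 [471.3 -52.5]] [520.37661007   3.55888591] [np.float64(128.97927817223854), np.float64(74.53378474311744), np.float64(129.51585692202897), np.float64(74.26463062778855)]
```

Confirmed: the brass stem is at (418,165), with the blue, red and yellow fittings standing on their own colours. Next I'll turn the tool and move over the rack for a wrist view.

```bash
python3 -m jog '[[0,0,-0.5,0,0,-0.145,100],[0,0,-0.5,0,0,-0.145,100],[0,0,-0.5,0,0,-0.145,100],[0,0,-0.5,0,0,-0.145,100],[0,0,-0.5,0,0,-0.145,100],[0,0,-0.5,0,0,-0.145,100],[0,0,-0.5,0,0,-0.134,100],[0,0,0,0,0,0,100]]'; python3 -c "
from h import *
plan([478,-295,240],1.41)"
```

```text
clock: 1.05
eef_pos: [217.2, -505.5, 240.9]
eef_rot: [3.141, 0.001, 1.412]
wrist_force: [0.4, -0.6, 0.6]
finger_gap: 94.0
shift cm [24.91 22.43  0.08] rotvec [0.    0.001 0.002]
```

```bash
python3 -m jog '[[4,3.6,0,0,0,0,100],[4,3.6,0,0,0,0,100],[4,3.6,0,0,0,0,100],[4,3.6,0,0,0,0,100],[4,3.6,0,0,0,0,100],[4,3.6,0,0,0,0,100],[0.9,0.8,0,0,0,0,100],[0,0,0,0,0,0,100]]'; python3 -c "
from h import *
d=wrist();print(monitor.read_state()['eef_pos'],monitor.read_state()['qd'].round(3));cv2.imwrite('pics/w1.png',d['color'])"
```

```text
clock: 1.85
eef_pos: [461.1, -308.7, 239.9]
eef_rot: [-3.141, -0.0, 1.409]
wrist_force: [-1.5, -0.1, -0.4]
finger_gap: 94.2
[ 460.12226061 -309.75668764  240.0191675 ] [-0.041 -0.008  0.008 -0.002 -0.    -0.021]
```

View pics/w1.png

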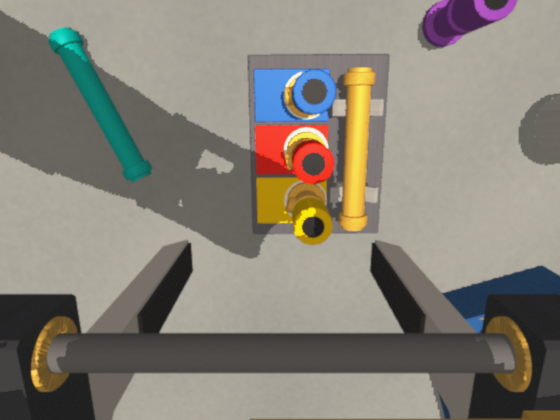

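The wrist view shows the blue cap at (315,92), red (314,162) and yellow (311,226). The stem runs from (360,75) to (352,225). I'll measure these by rays.

```bash
cat > meas.py <<'E'
from h import *
d=wrist();img=d["color"]
def darkc(seed,r=9,th=70):
    g=img.max(axis=2);m=sub((g<th).astype(np.uint8)*255,seed[0]-r,seed[1]-r,seed[0]+r,seed[1]+r)
    n,l,st,c=cv2.connectedComponentsWithStats(m);i=1+np.argmax(st[1:,4]);return c[i],st[i,4]
E
python3 - <<'E'
from meas import *
for k,s in {"blue":(315,92),"red":(314,162),"yellow":(311,226)}.items():
    c,n=darkc(s,14);print(k,c.round(1),n,plane(d,c,110).round(1))
m=sub(mask(img,12,24,120,150),336,60,385,235)
n,l,st,c=cv2.connectedComponentsWithStats(m);i=1+np.argmax(st[1:,4]);m=(l==i)
r=cv2.minAreaRect(np.argwhere(m)[:,::-1].astype(np.float32));e=sorted([tuple(x) for x in cv2.boxPoints(r)],key=lambda p:p[1])
A=plane(d,np.mean(e[:2],0),37);B=plane(d,np.mean(e[2:],0),37);print(r,A.round(1),B.round(1),((A+B)/2).round(1),np.linalg.norm(A-B))
for k,(h0,h1) in {"blue":(100,125),"red":(172,6),"yellow":(22,35)}.items():
    m=sub(mask(img,h0,h1,120,90),250,60,300,230)
    for q in [1]:
        ys,xs=np.nonzero(m)
        for nm,i in(("tl",np.argmin(ys+xs)),("bl",np.argmax(ys-xs))): print(k,nm,(xs[i],ys[i]),plane(d,(xs[i],ys[i]),10).round(1)[:2])
E
```

```text
Traceback (most recent call last):
  File "meas.py", line 5, in darkc
    n,l,st,c=cv2.connectedComponentsWithStats(m);i=1+np.argmax(st[1:,4]);return c[i],st[i,4]
                                                     ~~~~~~~~~^^^^^^^^^^
ValueError: attempt to get argmax of an empty sequence
```

Run:
```python
from meas import *
print(img[92,315],img[162,314],img[226,311])
for k,s in {"blue":(315,92),"red":(314,162),"yellow":(311,226)}.items():
    c,n=darkc(s,14,95);print(k,c.round(1),n,plane(d,c,110).round(1))
m=sub(mask(img,12,24,120,150),336,60,385,235)
n,l,st,c=cv2.connectedComponentsWithStats(m);i=1+np.argmax(st[1:,4]);m=(l==i)
r=cv2.minAreaRect(np.argwhere(m)[:,::-1].astype(np.float32));e=sorted([tuple(x) for x in cv2.boxPoints(r)],key=lambda p:p[1])
A=plane(d,np.mean(e[:2],0),37);B=plane(d,np.mean(e[2:],0),37);print(r,A.round(1),B.round(1),((A+B)/2).round(1),np.linalg.norm(A-B))
for k,(h0,h1) in {"blue":(100,125),"red":(172,6),"yellow":(22,35)}.items():
    m=sub(mask(img,h0,h1,120,90),250,60,300,230)
    for q in [1]:
        ys,xs=np.nonzero(m)
        for nm,i in(("tl",np.argmin(ys+xs)),("bl",np.argmax(ys-xs))): print(k,nm,(xs[i],ys[i]),plane(d,(xs[i],ys[i]),10).round(1)[:2])
```

```text
[78 83 89] [67 72 75] [52 54 58]
blue [315.5  88.8] 426 [ 500.6 -225.1  110. ]
red [314.6 161.1] 357 [ 491.8 -282.8  110. ]
yellow [314.6 224.3] 333 [ 484.1 -338.3  110. ]
((358.0553894042969, 146.44839477539062), (29.195674896240234, 163.71705627441406), 2.045408248901367) [ 554.6 -207.1   37. ] [ 530.5 -373.9   37. ] [ 542.5 -290.5   37. ] 168.4967187781355
blue tl (np.int64(256), np.int64(67)) [ 451.3 -189.6]
blue bl (np.int64(256), np.int64(118)) [ 442.  -240.9]
red tl (np.int64(257), np.int64(123)) [ 442.2 -246.3]
red bl (np.int64(257), np.int64(171)) [ 432.8 -298.3]
yellow tl (np.int64(293), np.int64(79)) [ 487.9 -207.7]
yellow bl (np.int64(259), np.int64(220)) [ 424.9 -355.5]
```

```bash
python3 -c "
from h import *
plan([500.8,-225,160],1.413)"
```

```text
shift cm [9.14 2.7  8.03] rotvec [-0.     0.    -0.006]
```

```bash
python3 -m jog '[[3,0.9,0,0,0,0,100],[3,0.9,0,0,0,0,100],[3.1,0.9,0,0,0,-0.006,100],[0,0,2.7,0,0,0,100],[0,0,2.7,0,0,0,100],[0,0,2.6,0,0,0,100],[0,0,0,0,0,0,100]]' 25; python3 -c "
from h import *
plan([500.8,-225,73],1.413)
d=wrist();cv2.imwrite('pics/w2.png',d['color'])"
```

```text
clock: 2.7
eef_pos: [499.4, -224.9, 157.6]
eef_rot: [-3.137, -0.002, 1.413]
wrist_force: [0.5, 0.4, 0.1]
finger_gap: 94.0
shift cm [-0.    0.18  8.46] rotvec [-0.005 -0.002  0.   ]
```

View pics/w2.png

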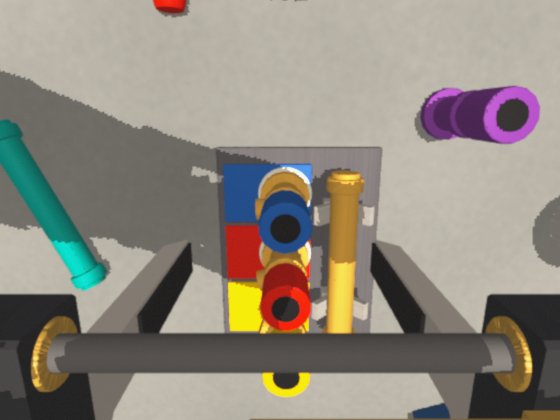

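The blue cap's hole is at (286,230), between the fingers as expected. Now descend.

```bash
python3 - <<'E'
from meas import *
c,n=darkc((286,230),14,95);print(c,n,plane(d,c,110))
plan([500.8,-225,73],1.413)
E
python3 -m jog '[[0,0.1,2,0,0,0,100],[0,0,2,0,0,0,100],[0,0,2,0,0,0,100],[0,0,1.6,0,0,0,100],[0,0,0.8,0,0,0,100],[0,0,0,0,0,0,100],[0,0,0,0,0,0,100]]'
```

```text
[284.10837438 227.8817734 ] 609 [ 501.41621048 -225.98057934  110.        ]
shift cm [ 0.03 -0.04  8.83] rotvec [0.    0.    0.001]
clock: 3.5
eef_pos: [503.0, -225.0, 77.8]
eef_rot: [3.14, 0.001, 1.415]
wrist_force: [0.4, 0.5, 0.1]
finger_gap: 94.0
```

```bash
python3 -m jog '[[-0.05,-0.1,0.45,0,0,0,100],[0,0,0,0,0,0,40],[0,0,0,0,0,0,10],[0,0,0,0,0,0,10],[0,0,0,0,0,0,10],[0,0,0,0,0,0,10],[0,0,0,0,0,0,10],[0,0,0,0,0,0,10]]' 25; python3 -m jog '[[0,0,0,0,0,0,10],[0,0,0,0,0,0,10],[0,0,0,0,0,0,10]]'
```

```text
clock: 4.3
eef_pos: [501.5, -224.8, 71.9]
eef_rot: [-3.142, 0.0, 1.416]
wrist_force: [-0.2, 0.1, -1.0]
finger_gap: 41.1
clock: 4.6
eef_pos: [501.5, -224.8, 71.9]
eef_rot: [-3.142, 0.0, 1.416]
wrist_force: [0.8, 0.2, -0.7]
finger_gap: 35.8
```

```bash
python3 -m jog '[[0,0,-0.5,0,0,0,10],[0,0,-1.5,0,0,0,10],[0,0,-3,0,0,0,10],[0,0,-3,0,0,0,10],[0,0,-2,0,0,0,10],[0,0,-1,0,0,0,10],[0,0,0,0,0,0,10]]' 30
python3 - <<'E'
from meas import *
cv2.imwrite('pics/w3.png',img)
plan([509.3,328.3,182],1.413)
E
```

```text
clock: 5.3
eef_pos: [501.7, -224.9, 182.8]
eef_rot: [3.14, 0.001, 1.416]
wrist_force: [0.5, -0.9, -3.3]
finger_gap: 35.4
shift cm [ 5.476e+01 -7.740e+00 -4.000e-02] rotvec [-0.    -0.     0.003]
```

View pics/w3.png

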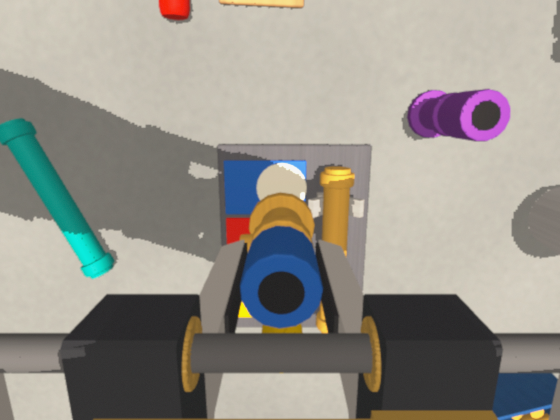

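The blue fitting is lifted upright, with its white disc exposed at (281,185). I'll measure the visible part of the disc and carry the fitting to the mat.

```bash
python3 - <<'E'
from meas import *
m=((img.min(axis=2)>195)).astype(np.uint8)*255
m=sub(m,250,158,312,215)
n,l,st,c=cv2.connectedComponentsWithStats(m);i=1+np.argmax(st[1:,4]);print(st[i]);m=(l==i)
p=np.argwhere(m)[:,::-1]
# edge: per-column topmost pixels -> circle on plane
e=[]
for x in range(st[i,0],st[i,0]+st[i,2]):
    ys=p[p[:,0]==x][:,1]
    e.append(plane(d,(x,ys.min()-0.5),10)[:2])
e=np.array(e)[2:-2]
from scipy.optimize import least_squares
f=least_squares(lambda q:np.hypot(e[:,0]-q[0],e[:,1]-q[1])-24.5,e.mean(0)-[0,10]);print(f.x,np.abs(f.fun).max())
E
python3 -m jog '[[2,-0.3,0,0,0,0,10],[4,-0.6,0,0,0,0,10],[4.5,-0.6,0,0,0,0,10],[4.5,-0.6,0,0,0,0,10],[4.5,-0.6,0,0,0,0,10],[4.5,-0.6,0,0,0,0,10],[4.5,-0.6,0,0,0,0,10],[4.5,-0.6,0,0,0,0,10]]'
python3 -m jog '[[4.5,-0.6,0,0,0,0,10],[4.5,-0.6,0,0,0,0,10],[4.5,-0.6,0,0,0,0,10],[4,-0.6,0,0,0,0,10],[2,-0.5,0,0,0,0,10],[0,0,0,0,0,0,10],[0,0,0,0,0,0,10]]'
python3 -c "
from meas import *
cv2.imwrite('pics/w4.png',img)
plan([509.3,328.3,68],1.413)"
```

```text
[279 163  27  17 133]
[ 501.12619085 -223.957597  ] 0.5335853241233792
clock: 6.2
eef_pos: [507.1, 110.0, 180.6]
eef_rot: [-3.14, 0.001, 1.416]
wrist_force: [1.1, -0.1, -3.8]
finger_gap: 35.6
clock: 6.9
eef_pos: [508.9, 305.0, 180.5]
eef_rot: [-3.14, 0.002, 1.416]
wrist_force: [0.3, -0.5, -2.9]
finger_gap: 35.5
shift cm [ 2.36 -0.34 11.29] rotvec [-0.001  0.001  0.003]
```

View pics/w4.png

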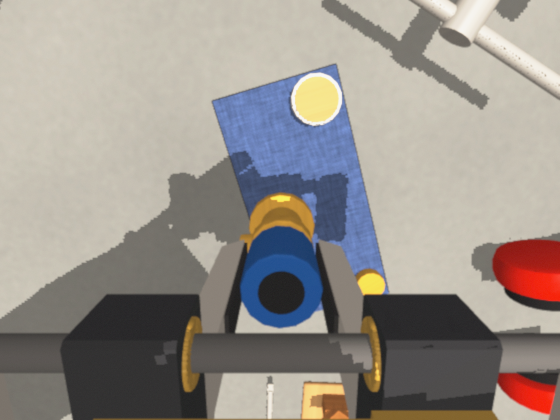

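```bash
python3 -c "
from meas import *
print(plane(d,(316,99),34))"
python3 -m jog '[[2.3,-0.3,0,0,0,0,10],[0,0,3,0,0,0,10],[0,0,3,0,0,0,10],[0,0,2.5,0,0,0,10],[0,0,1.3,0,0,0,10],[0,0,0.6,0,0,0,10],[0,0,0,0,0,0,10],[0,0,0,0,0,0,10]]'
python3 -m jog '[[0,0,0.4,0,0,0,10],[0,0,0,0,0,0,10]]'
```

```text
[550.31310113 382.33302005  34.        ]
clock: 7.8
eef_pos: [510.6, 328.6, 79.2]
eef_rot: [3.14, -0.001, 1.416]
wrist_force: [-0.1, 0.1, -2.9]
finger_gap: 35.6
clock: 8.0
eef_pos: [510.0, 328.5, 74.1]
eef_rot: [3.141, -0.0, 1.416]
wrist_force: [0.2, -0.2, -2.9]
finger_gap: 35.4
```

Tin checks out. Lowering the last 6 mm while watching the force.

```bash
python3 -m jog '[[0,0,0.3,0,0,0,10],[0,0,0,0,0,0,10]]'; python3 -m jog '[[0,0,0.2,0,0,0,10],[0,0,0,0,0,0,10]]'; python3 -m jog '[[0,0,0.1,0,0,0,10],[0,0,0,0,0,0,10]]'
```

```text
clock: 8.2
eef_pos: [509.8, 328.5, 70.7]
eef_rot: [-3.141, 0.0, 1.416]
wrist_force: [-0.4, 0.1, -2.9]
finger_gap: 35.7
clock: 8.4
eef_pos: [509.9, 328.5, 68.7]
eef_rot: [-3.141, 0.0, 1.416]
wrist_force: [0.4, 0.2, -2.7]
finger_gap: 35.4
clock: 8.6
eef_pos: [510.0, 328.5, 68.0]
eef_rot: [3.141, -0.0, 1.416]
wrist_force: [-0.6, 0.1, -2.3]
finger_gap: 35.5
```

```bash
python3 -m jog '[[0,0,0.1,0,0,0,10],[0,0,0,0,0,0,10]]'
```

```text
clock: 8.8
eef_pos: [510.1, 328.7, 67.9]
eef_rot: [3.141, -0.001, 1.416]
wrist_force: [-2.7, -2.0, 6.1]
finger_gap: 35.5
```

```bash
python3 -m jog '[[0,0,-0.05,0,0,0,45],[0,0,0,0,0,0,60],[0,0,0,0,0,0,90],[0,0,0,0,0,0,90],[0,0,0,0,0,0,90],[0,0,0,0,0,0,90],[0,0,-1,0,0,0,90],[0,0,-2.5,0,0,0,90]]'
python3 -m jog '[[0,0,-3,0,0,0,90],[0,0,-3,0,0,0,90],[0,0,-1,0,0,0,90],[0,0,0,0,0,0,90]]'
python3 -c "
from meas import *
cv2.imwrite('pics/w5.png',img)
plan([492,-282.5,168],1.413)"
```

```text
clock: 9.6
eef_pos: [509.1, 328.0, 101.5]
eef_rot: [-3.139, 0.002, 1.416]
wrist_force: [0.9, -0.2, 0.9]
finger_gap: 84.5
clock: 10.0
eef_pos: [510.4, 328.8, 173.9]
eef_rot: [3.139, -0.002, 1.416]
wrist_force: [0.0, 0.8, -0.5]
finger_gap: 84.5
shift cm [-60.64   7.67   0.42] rotvec [ 0.    -0.     0.003]
```

View pics/w5.png

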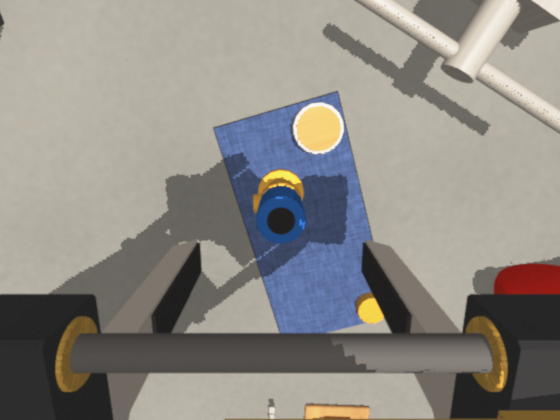

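Blue is standing on the mat, cap at (281,220). Now for red.

```bash
python3 -m jog '[[-4.5,0.6,0,0,0,0,90],[-4.5,0.6,0,0,0,0,90],[-4.5,0.6,0,0,0,0,90],[-4.5,0.6,0,0,0,0,90],[-4.5,0.6,0,0,0,0,90],[-4.5,0.6,0,0,0,0,90],[-4.5,0.6,0,0,0,0,90],[-4.5,0.6,0,0,0,0,90]]'
python3 -m jog '[[-4.5,0.6,0,0,0,0,90],[-4.5,0.6,0,0,0,0,90],[-4.5,0.6,0,0,0,0,90],[-4.5,0.5,0,0,0,0,90],[-3.5,0.3,0,0,0,0,90],[-2,0.2,0,0,0,0,90],[0,0,0,0,0,0,90],[0,0,0,0,0,0,90]]'
python3 -c "
from meas import *
plan([492,-282.5,73],1.413)
cv2.imwrite('pics/w6.png',img)"
```

```text
clock: 10.85
eef_pos: [500.8, -36.3, 170.9]
eef_rot: [-3.139, 0.0, 1.416]
wrist_force: [0.9, -0.1, -0.5]
finger_gap: 84.4
clock: 11.65
eef_pos: [492.7, -270.5, 171.0]
eef_rot: [-3.139, -0.001, 1.415]
wrist_force: [-0.4, 0.1, 0.5]
finger_gap: 84.4
shift cm [-1.25  0.11  9.84] rotvec [-0.002 -0.001  0.003]
```

View pics/w6.png

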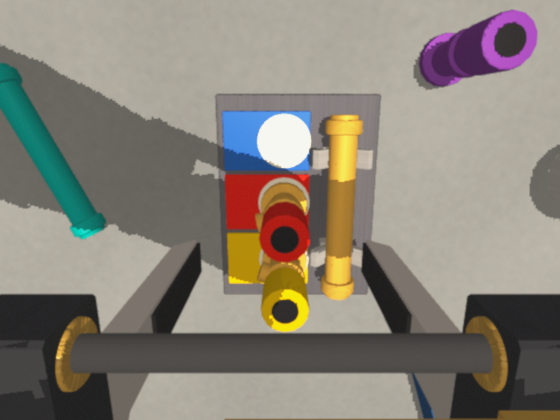

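The full blue disc shows at (284,142), and red is at (285,240). I'll measure both, then grasp red.

```bash
python3 - <<'E'
from meas import *
m=sub((img.min(axis=2)>170).astype(np.uint8)*255,255,110,312,172)
cn=max(cv2.findContours(m,0,1)[0],key=cv2.contourArea);el=cv2.fitEllipse(cn);print(el,plane(d,el[0],10).round(1))
c,n=darkc((285,240),14,95);print(c,plane(d,c,110).round(1))
E
python3 -m jog '[[-1.25,0.1,0,0,0,0,90],[0,0,2.5,0,0,0,90],[0,0,2.5,0,0,0,90],[0,0,2.5,0,0,0,90],[0,0,1.5,0,0,0,90],[0,0,0.8,0,0,0,90],[0,0,0,0,0,0,90],[0,0,0,0,0,0,90]]'
```

```text
((283.67010498046875, 140.4185028076172), (52.296939849853516, 53.76054763793945), 122.44087982177734) [ 501.4 -223.4   10. ]
[283.92844677 239.58289703] [ 492.1 -283.1  110. ]
clock: 12.55
eef_pos: [492.6, -283.8, 75.2]
eef_rot: [3.141, 0.0, 1.416]
wrist_force: [1.1, -0.4, 0.7]
finger_gap: 84.8
```

```bash
python3 -m jog '[[0.05,-0.05,0.3,0,0,0,60],[0,0,0,0,0,0,40],[0,0,0,0,0,0,20],[0,0,0,0,0,0,10],[0,0,0,0,0,0,10],[0,0,0,0,0,0,10],[0,0,0,0,0,0,10],[0,0,0,0,0,0,10]]' 25; python3 -m jog '[[0,0,0,0,0,0,10],[0,0,0,0,0,0,10],[0,0,0,0,0,0,10]]' 30
```

```text
clock: 13.35
eef_pos: [491.9, -283.0, 71.5]
eef_rot: [3.141, 0.0, 1.416]
wrist_force: [1.6, 1.0, -0.7]
finger_gap: 35.8
clock: 13.65
eef_pos: [491.9, -283.0, 71.5]
eef_rot: [3.141, 0.0, 1.416]
wrist_force: [0.7, -0.4, 0.4]
finger_gap: 35.6
```

```bash
python3 -m jog '[[0,0,-0.5,0,0,0,10],[0,0,-1.5,0,0,0,10],[0,0,-3,0,0,0,10],[0,0,-3,0,0,0,10],[0,0,-2,0,0,0,10],[0,0,-1,0,0,0,10],[0,0,0,0,0,0,10]]'
python3 - <<'E'
from h import *
plan([516.8,268.9,182],1.413)
E
```

```text
clock: 14.35
eef_pos: [492.1, -283.2, 182.4]
eef_rot: [3.14, 0.001, 1.416]
wrist_force: [-0.4, -0.5, -1.5]
finger_gap: 35.4
shift cm [ 5.493e+01 -6.080e+00 -1.000e-02] rotvec [0.001 0.001 0.003]
```

```bash
python3 -m jog '[[2,-0.2,0,0,0,0,10],[4,-0.4,0,0,0,0,10],[4.5,-0.5,0,0,0,0,10],[4.5,-0.5,0,0,0,0,10],[4.5,-0.5,0,0,0,0,10],[4.5,-0.5,0,0,0,0,10],[4.5,-0.5,0,0,0,0,10],[4.5,-0.5,0,0,0,0,10]]'
python3 -m jog '[[4.5,-0.5,0,0,0,0,10],[4.5,-0.5,0,0,0,0,10],[4.5,-0.5,0,0,0,0,10],[4,-0.5,0,0,0,0,10],[2,-0.2,0,0,0,0,10],[0,0,0,0,0,0,10],[0,0,0,0,0,0,10]]'
python3 -c "
from meas import *
cv2.imwrite('pics/w7.png',img)
plan([516.8,268.9,67.5],1.413)"
```

```text
clock: 15.15
eef_pos: [506.4, 50.4, 180.1]
eef_rot: [-3.14, 0.0, 1.416]
wrist_force: [0.3, -0.6, -2.8]
finger_gap: 35.8
clock: 15.85
eef_pos: [515.1, 244.3, 180.1]
eef_rot: [-3.14, 0.001, 1.416]
wrist_force: [0.0, -0.1, -3.1]
finger_gap: 35.9
shift cm [ 2.52 -0.23 11.29] rotvec [-0.001  0.001  0.002]
```

View pics/w7.png

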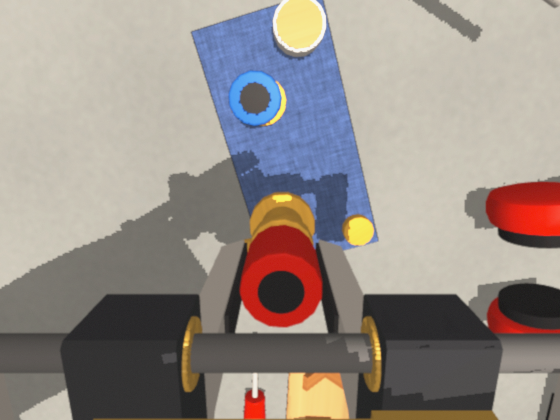

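```bash
python3 -m jog '[[2.5,-0.2,0,0,0,0,10],[0,0,3,0,0,0,10],[0,0,3,0,0,0,10],[0,0,2.5,0,0,0,10],[0,0,1.5,0,0,0,10],[0,0,0.7,0,0,0,10],[0,0,0,0,0,0,10],[0,0,0,0,0,0,10]]'
python3 -m jog '[[0,0,0.2,0,0,0,10],[0,0,0,0,0,0,10]]'
```

```text
clock: 16.7
eef_pos: [518.1, 269.7, 75.6]
eef_rot: [3.14, -0.001, 1.416]
wrist_force: [0.4, 0.3, -2.5]
finger_gap: 35.6
clock: 16.9
eef_pos: [517.7, 269.7, 73.0]
eef_rot: [3.141, -0.0, 1.416]
wrist_force: [-0.6, 0.2, -2.9]
finger_gap: 35.6
```

```bash
python3 -m jog '[[0,0,0.3,0,0,0,10],[0,0,0,0,0,0,10]]';python3 -m jog '[[0,0,0.15,0,0,0,10],[0,0,0,0,0,0,10]]'
python3 -m jog '[[0,0,0.1,0,0,0,10],[0,0,0,0,0,0,10]]'
```

```text
clock: 17.1
eef_pos: [517.3, 269.6, 69.2]
eef_rot: [-3.141, 0.0, 1.416]
wrist_force: [-0.1, 0.8, -2.4]
finger_gap: 35.8
clock: 17.3
eef_pos: [517.4, 269.6, 67.7]
eef_rot: [-3.141, 0.0, 1.416]
wrist_force: [-0.3, 0.9, -3.0]
finger_gap: 35.7
clock: 17.5
eef_pos: [517.6, 269.8, 67.4]
eef_rot: [3.141, -0.0, 1.416]
wrist_force: [-1.2, 0.4, 2.8]
finger_gap: 35.7
```

Contact. Release and go for yellow.

```bash
python3 -m jog '[[0,0,0,0,0,0,45],[0,0,0,0,0,0,60],[0,0,0,0,0,0,90],[0,0,0,0,0,0,90],[0,0,0,0,0,0,90],[0,0,0,0,0,0,90],[0,0,-1,0,0,0,90],[0,0,-2.5,0,0,0,90]]'
python3 -m jog '[[0,0,-3,0,0,0,90],[0,0,-3,0,0,0,90],[0,0,-1,0,0,0,90],[0,0,0,0,0,0,90]]'
python3 -c "
from meas import *
cv2.imwrite('pics/w8.png',img)
plan([484,-338.5,168],1.413)"
```

```text
clock: 18.3
eef_pos: [516.6, 269.3, 101.2]
eef_rot: [-3.139, 0.002, 1.416]
wrist_force: [0.5, -0.4, 0.0]
finger_gap: 84.3
clock: 18.7
eef_pos: [517.9, 269.9, 173.4]
eef_rot: [3.139, -0.001, 1.416]
wrist_force: [-0.7, 0.5, -0.7]
finger_gap: 84.7
shift cm [-60.6    6.09   0.37] rotvec [ 0.    -0.     0.003]
```

View pics/w8.png

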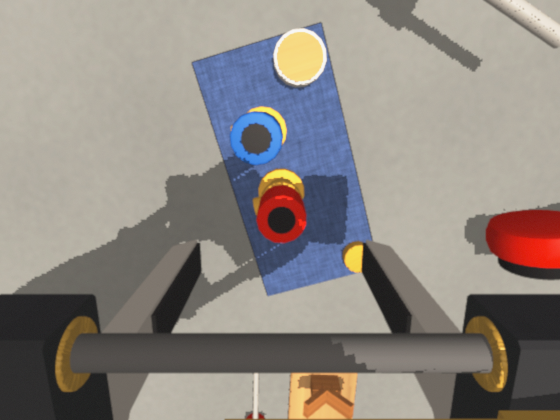

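Red (281,218) and blue (256,138) are both upright on the mat.

```bash
python3 -m jog '[[-4.5,0.45,0,0,0,0,90],[-4.5,0.45,0,0,0,0,90],[-4.5,0.45,0,0,0,0,90],[-4.5,0.45,0,0,0,0,90],[-4.5,0.45,0,0,0,0,90],[-4.5,0.45,0,0,0,0,90],[-4.5,0.45,0,0,0,0,90],[-4.5,0.45,0,0,0,0,90]]'
python3 -m jog '[[-4.5,0.45,0,0,0,0,90],[-4.5,0.45,0,0,0,0,90],[-4.5,0.45,0,0,0,0,90],[-4.5,0.45,0,0,0,0,90],[-3.5,0.3,0,0,0,0,90],[-2,0.2,0,0,0,0,90],[0,0,0,0,0,0,90],[0,0,0,0,0,0,90]]'
python3 -c "
from meas import *
plan([484,-338.5,73],1.413)
cv2.imwrite('pics/w9.png',img)"
```

```text
clock: 19.55
eef_pos: [496.4, -93.2, 170.3]
eef_rot: [-3.139, -0.0, 1.416]
wrist_force: [0.5, 0.8, -0.0]
finger_gap: 84.6
clock: 20.35
eef_pos: [483.4, -326.8, 170.4]
eef_rot: [-3.139, -0.001, 1.415]
wrist_force: [-0.5, 0.8, 0.6]
finger_gap: 84.7
shift cm [-1.2   0.23  9.78] rotvec [-0.002 -0.001  0.003]
```

View pics/w9.png

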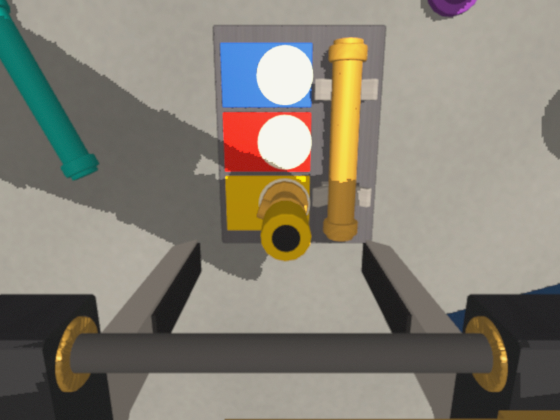

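```bash
python3 - <<'E'
from meas import *
for b in((255,42,314,106),(255,110,314,172)):
    m=sub((img.min(axis=2)>120).astype(np.uint8)*255,*b)
    cn=max(cv2.findContours(m,0,1)[0],key=cv2.contourArea);el=cv2.fitEllipse(cn);print(el,plane(d,el[0],10).round(1))
c,n=darkc((286,238),14,80);print(c,plane(d,c,110).round(1))
E
python3 -m jog '[[-1.2,0.15,0,0,0,0,90],[0,0,2.5,0,0,0,90],[0,0,2.5,0,0,0,90],[0,0,2.5,0,0,0,90],[0,0,1.5,0,0,0,90],[0,0,0.8,0,0,0,90],[0,0,0,0,0,0,90],[0,0,0,0,0,0,90]]'
```

```text
((285.69354248046875, 73.4122543334961), (55.649757385253906, 67.24576568603516), 34.091949462890625) [ 502.6 -222.6   10. ]
((284.1282653808594, 141.84266662597656), (53.3827018737793, 54.185577392578125), 118.0081787109375) [ 492.3 -281.    10. ]
[285.11837456 238.3409894 ] [ 483.8 -338.4  110. ]
clock: 21.25
eef_pos: [484.0, -339.7, 74.9]
eef_rot: [3.14, 0.001, 1.416]
wrist_force: [0.6, -0.6, 0.6]
finger_gap: 84.5
```

```bash
python3 -m jog '[[0.1,0,0.3,0,0,0,60],[0,0,0,0,0,0,40],[0,0,0,0,0,0,20],[0,0,0,0,0,0,10],[0,0,0,0,0,0,10],[0,0,0,0,0,0,10],[0,0,0,0,0,0,10],[0,0,0,0,0,0,10]]' 25; python3 -m jog '[[0,0,0,0,0,0,10],[0,0,0,0,0,0,10],[0,0,0,0,0,0,10]]' 30
python3 -m jog '[[0,0,-0.5,0,0,0,10],[0,0,-1.5,0,0,0,10],[0,0,-3,0,0,0,10],[0,0,-3,0,0,0,10],[0,0,-2,0,0,0,10],[0,0,-1,0,0,0,10],[0,0,0,0,0,0,10]]'
python3 - <<'E'
from meas import *
cv2.imwrite('pics/w10.png',img)
plan([524.2,209.3,182],1.413)
E
```

```text
clock: 22.05
eef_pos: [483.7, -338.4, 71.0]
eef_rot: [3.142, -0.0, 1.416]
wrist_force: [0.6, -0.4, 0.5]
finger_gap: 35.5
clock: 22.35
eef_pos: [483.7, -338.4, 71.0]
eef_rot: [3.142, 0.0, 1.416]
wrist_force: [0.8, -0.1, -0.8]
finger_gap: 35.9
clock: 23.05
eef_pos: [484.0, -338.7, 182.6]
eef_rot: [3.14, 0.001, 1.416]
wrist_force: [-0.0, -0.9, -2.6]
finger_gap: 35.5
shift cm [54.74 -4.45 -0.1 ] rotvec [0.    0.    0.003]
```

View pics/w10.png

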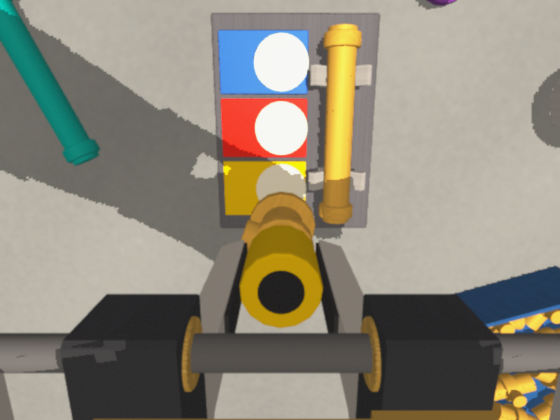

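```bash
python3 -m jog '[[2,-0.2,0,0,0,0,10],[4,-0.35,0,0,0,0,10],[4.5,-0.35,0,0,0,0,10],[4.5,-0.35,0,0,0,0,10],[4.5,-0.35,0,0,0,0,10],[4.5,-0.35,0,0,0,0,10],[4.5,-0.35,0,0,0,0,10],[4.5,-0.35,0,0,0,0,10]]'
python3 -m jog '[[4.5,-0.35,0,0,0,0,10],[4.5,-0.35,0,0,0,0,10],[4.5,-0.35,0,0,0,0,10],[4.5,-0.35,0,0,0,0,10],[2.5,-0.2,0,0,0,0,10],[0,0,0,0,0,0,10],[0,0,0,0,0,0,10]]'
python3 -c "
from meas import *
cv2.imwrite('pics/w11.png',img)
plan([524.2,209.3,67],1.413)"
```

```text
clock: 23.9
eef_pos: [507.7, -6.4, 179.7]
eef_rot: [-3.14, 0.0, 1.416]
wrist_force: [0.3, -0.2, -2.2]
finger_gap: 35.7
clock: 24.6
eef_pos: [523.7, 196.7, 179.6]
eef_rot: [-3.14, 0.001, 1.417]
wrist_force: [0.7, 0.4, -3.1]
finger_gap: 35.5
shift cm [ 1.32 -0.16 11.29] rotvec [-0.002  0.001  0.003]
```

View pics/w11.png

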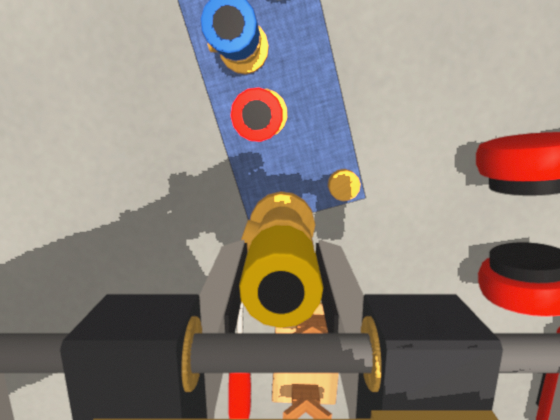

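```bash
python3 -c "
from meas import *
for p in [(245,215),(366,198),(344,185),(258,114)]: print(plane(d,p,6).round(0))" 
python3 -m jog '[[1.5,-0.15,0,0,0,0,10],[0,0,3,0,0,0,10],[0,0,3,0,0,0,10],[0,0,2.5,0,0,0,10],[0,0,1.5,0,0,0,10],[0,0,0.7,0,0,0,10],[0,0,0,0,0,0,10],[0,0,0,0,0,0,10]]'
python3 -m jog '[[0,0,0.2,0,0,0,10],[0,0,0,0,0,0,10]]'
```

```text
[483. 174.   6.]
[604. 173.   6.]
[584. 190.   6.]
[512. 269.   6.]
clock: 25.5
eef_pos: [525.6, 211.9, 74.8]
eef_rot: [3.141, -0.001, 1.415]
wrist_force: [0.8, -0.5, -2.3]
finger_gap: 35.6
clock: 25.7
eef_pos: [525.3, 211.8, 72.4]
eef_rot: [3.141, -0.0, 1.416]
wrist_force: [0.1, 0.3, -2.4]
finger_gap: 35.6
```

```bash
python3 -m jog '[[0,0,0.3,0,0,0,10],[0,0,0,0,0,0,10]]';python3 -m jog '[[0,0,0.15,0,0,0,10],[0,0,0,0,0,0,10]]'
python3 -m jog '[[0,0,0.1,0,0,0,10],[0,0,0,0,0,0,10]]'
```

```text
clock: 25.9
eef_pos: [525.0, 211.8, 68.7]
eef_rot: [-3.141, 0.0, 1.416]
wrist_force: [-0.1, -0.8, -3.0]
finger_gap: 35.4
clock: 26.1
eef_pos: [525.0, 211.8, 67.3]
eef_rot: [-3.141, 0.0, 1.416]
wrist_force: [1.4, 0.2, -2.7]
finger_gap: 35.4
clock: 26.3
eef_pos: [525.3, 211.9, 66.9]
eef_rot: [3.141, -0.0, 1.416]
wrist_force: [-1.4, -0.3, 2.8]
finger_gap: 35.6
```

```bash
python3 -m jog '[[0,0,0,0,0,0,45],[0,0,0,0,0,0,60],[0,0,0,0,0,0,90],[0,0,0,0,0,0,90],[0,0,0,0,0,0,90],[0,0,0,0,0,0,90],[0,0,-1,0,0,0,90],[0,0,-2.5,0,0,0,90]]'
python3 -m jog '[[0,0,-3,0,0,0,90],[0,0,-3,0,0,0,90],[0,0,-1,0,0,0,90],[-3,0,0,0,0,0,90],[-4.5,0.5,0,0,0,0,90],[-4.5,0.5,0,0,0,0,90],[-4.5,0.5,0,0,0,0,90],[-4.5,0.5,0,0,0,0,90]]'
python3 -m jog '[[-4.5,0.5,0,0,0,0,90],[-2,0.5,0,0,0,0,90],[0,0,0,0,0,0,90],[0,0,0,0,0,0,90]]'
python3 -c "
from meas import *
cv2.imwrite('pics/w12.png',img)
t=vision.camera('top');cv2.imwrite('pics/t12.png',t['color'][120:330,80:480])"
```

```text
clock: 27.1
eef_pos: [524.2, 211.5, 100.7]
eef_rot: [-3.139, 0.002, 1.416]
wrist_force: [-0.3, 0.3, -0.0]
finger_gap: 84.4
clock: 27.9
eef_pos: [511.9, -0.5, 171.1]
eef_rot: [-3.141, 0.0, 1.416]
wrist_force: [1.3, 0.5, -0.3]
finger_gap: 84.5
clock: 28.3
eef_pos: [512.1, -64.2, 171.1]
eef_rot: [-3.141, -0.0, 1.415]
wrist_force: [0.6, -0.2, -0.9]
finger_gap: 84.4
```

View pics/w12.png

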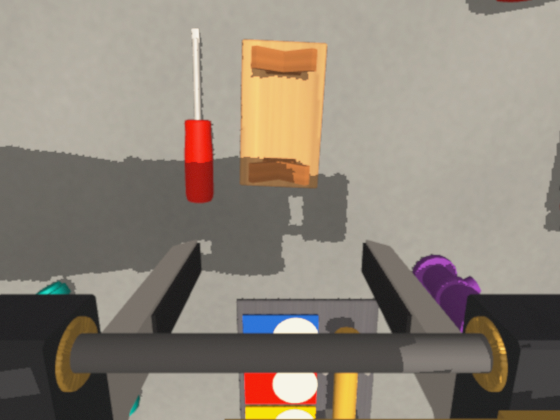

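View pics/t12.png

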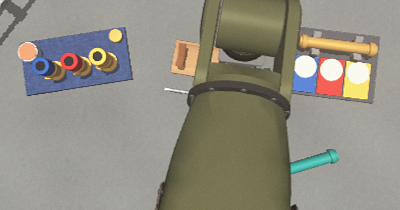

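Run:
```python
from meas import *
cv2.imwrite('pics/w12c.png',cv2.resize(img[30:200,225:345],None,fx=4.5,fy=3.5,interpolation=cv2.INTER_CUBIC))
hsv=cv2.cvtColor(img,cv2.COLOR_BGR2HSV)
m=sub(mask(img,3,25,70,60),230,30,335,195)
cn=max(cv2.findContours(m,0,1)[0],key=cv2.contourArea);r=cv2.minAreaRect(cn);bp=cv2.boxPoints(r);print(r,bp)
for z in(6,12,18):
    P=np.array([plane(d,p,z)[:2] for p in bp]);print(z,P.round(1).tolist(),P.mean(0).round(1),[np.linalg.norm(P[i]-P[i-1]).round(1) for i in range(4)])
print("cam",d["cam_to_world"][:3,3])
```

```text
((281.3721618652344, 114.31236267089844), (85.32099151611328, 146.34889221191406), 2.6025619506835938) [[235.43298  185.47421 ]
 [242.07837   39.27628 ]
 [327.31134   43.150513]
 [320.66595  189.34845 ]]
6 [[468.6, -52.4], [498.0, 74.0], [570.8, 59.7], [549.0, -68.5]] [521.6   3.2] [np.float64(82.0), np.float64(129.8), np.float64(74.2), np.float64(130.1)]
12 [[469.6, -51.3], [498.5, 72.9], [570.0, 58.8], [548.5, -67.2]] [521.6   3.3] [np.float64(80.6), np.float64(127.5), np.float64(72.9), np.float64(127.8)]
18 [[470.5, -50.2], [498.9, 71.8], [569.2, 57.9], [548.1, -65.8]] [521.7   3.4] [np.float64(79.1), np.float64(125.3), np.float64(71.6), np.float64(125.5)]
cam [523.19540111  10.23863729 350.79029034]
```

View pics/w12c.png

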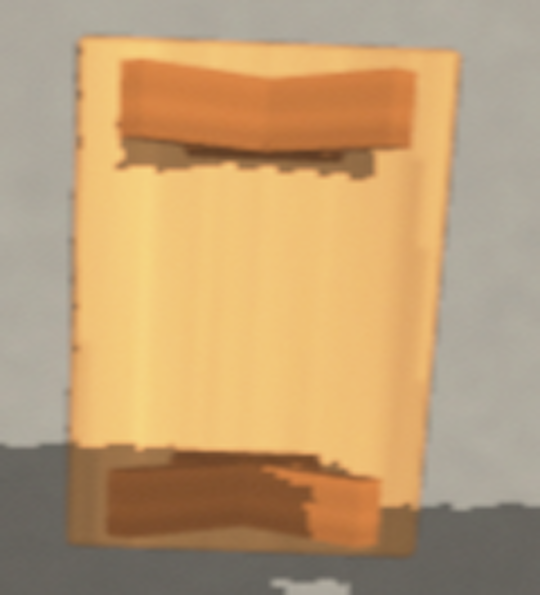

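Run:
```python
from meas import *
P=[plane(d,p,z)[:2] for p,z in(((242.8,40.9),8),((327.2,44.3),8),((240.6,185.1),8),((317.2,188.6),8))];print(np.round(P,1),np.mean(P,0), "edges",P[0]-P[2],P[1]-P[3])
c=lambda x,y:(225+(x+.5)/4.5-.5,30+(y+.5)/3.5-.5)
a=[plane(d,c(*p),30)[:2] for p in((270,75),(265,150),(240,525),(245,458))];print(np.round(a,1))
# block top corners z=53
b=[plane(d,c(*p),53)[:2] for p in((122,58),(412,70),(118,138),(410,147),(110,468),(380,478),(106,535),(378,547))];print(np.round(b,1));print(np.mean(b[:4],0),np.mean(b[4:],0),np.mean(b,0))
```

```text
[[498.6  72.3]
 [570.4  58.5]
 [473.9 -52.4]
 [545.7 -66.8]] [522.12642707   2.87712253] edges [ 24.66342328 124.71906707] [ 24.67230673 125.35944843]
[[532.4  55.6]
 [529.1  39.5]
 [510.8 -48.6]
 [514.4 -31.9]]
[[507.8  59.5]
 [555.5  49.7]
 [504.3  43.6]
 [553.2  34.3]
 [490.4 -27.5]
 [538.5 -37.2]
 [486.9 -43. ]
 [536.  -53.4]]
[530.19182878  46.77344649] [512.96879307 -40.25804074] [521.58031093   3.25770288]
```

```bash
python3 -m jog '[[-4,-0.2,0,0,0,0,90],[-4.5,-0.2,0,0,0,0,90],[-4.5,-0.2,0,0,0,0,90],[-4.5,-0.2,0,0,0,0,90],[-4.5,-0.2,0,0,0,0,90],[-4,-0.2,0,0,0,0,90],[-2,0,0,0,0,0,90],[0,0,0,0,0,0,90]]'
python3 -c "
from h import *
plan([540,-345,190],1.416)"
```

```text
clock: 29.3
eef_pos: [456.9, -340.7, 171.1]
eef_rot: [-3.141, -0.0, 1.414]
wrist_force: [0.9, 0.4, -0.4]
finger_gap: 84.2
shift cm [ 0.87  8.28 -1.89] rotvec [-0.    -0.    -0.002]
```

```bash
python3 -m jog '[[0.3,2.8,-1,0,0,0,90],[0.3,2.8,-0.9,0,0,0,90],[0.3,2.7,0,0,0,0,90],[0,0,0,0,0,0,90],[0,0,0,0,0,0,90]]'
python3 -c "
from meas import *
cv2.imwrite('pics/w13.png',img)"
```

```text
clock: 29.8
eef_pos: [541.1, -341.6, 189.9]
eef_rot: [-3.141, -0.0, 1.418]
wrist_force: [0.1, -0.5, -1.2]
finger_gap: 84.7
```

View pics/w13.png

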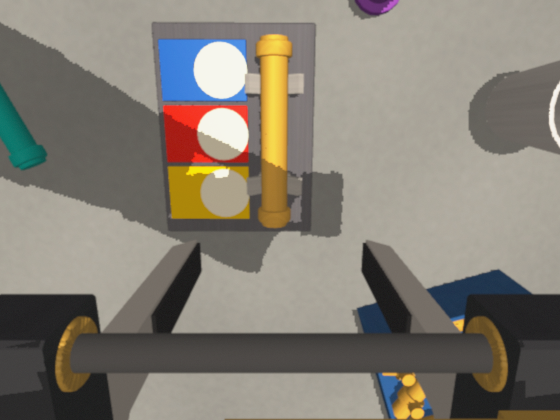

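Run:
```python
from meas import *
m=sub(mask(img,10,26,110,90),252,30,298,232)
n,l,st,c=cv2.connectedComponentsWithStats(m);i=1+np.argmax(st[1:,4]);m=(l==i);print(st[i])
# midline & edges rows
rows=[]
for y in range(60,205,5):
    xs=np.nonzero(m[y])[0];rows.append((y,(xs.min()+xs.max())/2,len(xs)))
rows=np.array(rows);print(rows[::4])
w=np.array([plane(d,(r[1],r[0]),37)[:2] for r in rows]);q=np.polyfit(w[:,1],w[:,0],1);print("yaw",-np.arctan(q[0]))
p=np.polyfit(rows[:,0],rows[:,1],1)
cols=np.nonzero(m.any(1))[0]
yt,yb=st[i,1]-.5,st[i,1]+st[i,3]-.5
# end faces: top end outline nearest silhouettes -> use tangent heights
for z in(37,):
    A=plane(d,(np.polyval(p,yt),yt),z);B=plane(d,(np.polyval(p,yb),yb),z);print(A.round(1),B.round(1),((A+B)/2).round(1),np.linalg.norm(A-B).round(1))
print(d["cam_to_world"][:3,3])
cv2.imwrite('pics/w13c.png',cv2.resize(img[25:240,215:325],None,fx=4,fy=2.7,interpolation=cv2.INTER_CUBIC))
for b in((190,38,249,104),(195,105,251,164),(199,166,252,222)):
    mm=((img[...,0].astype(int)>110)&(cv2.cvtColor(img,cv2.COLOR_BGR2HSV)[...,1]<70)).astype(np.uint8)*255
    mm=sub(mm,*b);cn=max(cv2.findContours(mm,0,1)[0],key=cv2.contourArea);el=cv2.fitEllipse(cn);print(np.round(el[0]+el[1],1),plane(d,el[0],10).round(1))
```

```text
[ 256   33   37  195 5371]
[[ 60.  274.   29. ]
 [ 80.  274.   27. ]
 [100.  274.   27. ]
 [120.  274.   27. ]
 [140.  274.   27. ]
 [160.  274.   27. ]
 [180.  274.   25. ]
 [200.  274.5  26. ]]
yaw -0.15426312250221644
[ 554.3 -205.7   37. ] [ 528.  -374.6   37. ] [ 541.2 -290.1   37. ] 170.9
[ 551.59542182 -268.37139979  369.69584468]
[223.2  67.9  56.4  62.3] [ 503.7 -223.2   10. ]
[225.5 131.5  50.6  56.8] [ 494.8 -280.1   10. ]
[225.  191.8  45.   47.1] [ 483.  -338.5   10. ]
```

View pics/w13c.png

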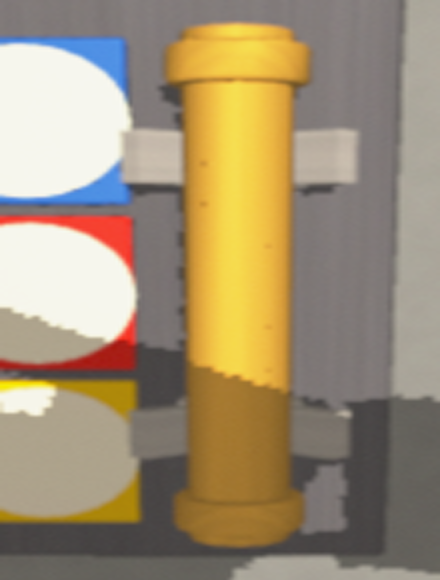

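```bash
python3 -c "
from h import *
plan([541.3,-289.6,100],1.416)"
python3 -m jog '[[2.5,-0.3,0,0,0,0,60],[2.5,-0.3,0,0,0,0,60],[0,0,3,0,0,0,60],[0,0,3,0,0,0,60],[0,0,2.5,0,0,0,60],[0,0,0,0,0,0,60],[0,0,0,0,0,0,60],[0,0,0,0,0,0,60]]'
python3 -c "
from h import *
plan([541.3,-289.6,18.4],1.416)"
```

```text
shift cm [ 5.23 -0.71  9.04] rotvec [-0. -0.  0.]
clock: 30.7
eef_pos: [542.9, -293.4, 107.4]
eef_rot: [3.139, 0.001, 1.416]
wrist_force: [0.3, 0.6, -0.3]
finger_gap: 56.4
shift cm [ 0.36 -0.24  8.9 ] rotvec [ 0.002  0.001 -0.   ]
```

```bash
python3 -m jog '[[0.35,-0.2,2,0,0,0,60],[0,0,2.5,0,0,0,60],[0,0,2,0,0,0,60],[0,0,1.3,0,0,0,60],[0,0,0.6,0,0,0,60],[0,0,0,0,0,0,60],[0,0,0,0,0,0,60]]'
python3 -c "
from h import *
plan([541.3,-289.6,18.4],1.416)"
```

```text
clock: 31.4
eef_pos: [541.5, -289.5, 22.6]
eef_rot: [3.14, 0.001, 1.416]
wrist_force: [0.6, 0.5, -0.1]
finger_gap: 56.5
shift cm [-0.01 -0.02  0.42] rotvec [ 0.001  0.001 -0.   ]
```

```bash
python3 -m jog '[[0,0,0.3,0,0,0,60],[0,0,0,0,0,0,40],[0,0,0,0,0,0,30],[0,0,0,0,0,0,5],[0,0,0,0,0,0,5],[0,0,0,0,0,0,5],[0,0,0,0,0,0,5],[0,0,0,0,0,0,5]]' 30
python3 -m jog '[[0,0,0,0,0,0,5],[0,0,0,0,0,0,5]]' 40
```

```text
clock: 32.2
eef_pos: [542.2, -289.5, 19.1]
eef_rot: [3.138, 0.001, 1.416]
wrist_force: [6.0, -1.3, 0.7]
finger_gap: 23.1
clock: 32.4
eef_pos: [542.2, -289.5, 19.1]
eef_rot: [3.138, 0.001, 1.416]
wrist_force: [6.7, -1.2, -0.4]
finger_gap: 23.2
```

```bash
python3 -m jog '[[0,0,-0.5,0,0,0,5],[0,0,-1.5,0,0,0,5],[0,0,-3,0,0,0,5],[0,0,-3,0,0,0,5],[0,0,-2.5,0,0,0,5],[0,0,-1,0,0,0,5],[0,0,0,0,0,0,5],[0,0,0,0,0,0,5]]'
python3 -c "
from meas import *
cv2.imwrite('pics/w14.png',img)
plan([521.8,3.2,130],1.375)"
```

```text
clock: 33.2
eef_pos: [540.5, -288.9, 132.3]
eef_rot: [-3.14, -0.001, 1.416]
wrist_force: [-0.7, -0.6, -4.2]
finger_gap: 23.4
shift cm [28.56 -6.34  0.23] rotvec [-0.002 -0.001  0.041]
```

View pics/w14.png

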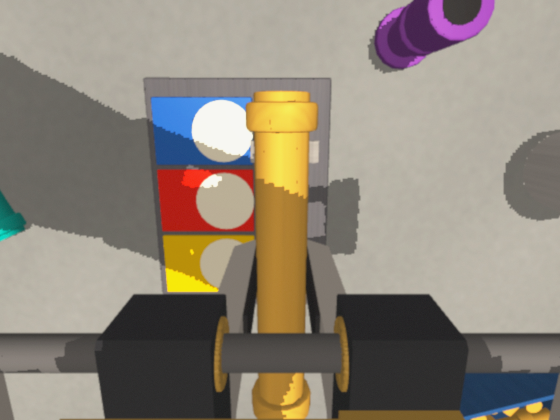

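```bash
python3 - <<'E'
from meas import *
m=sub(mask(img,10,26,110,90),240,80,325,240)
ys,xs=np.nonzero(m);print(ys.min(),xs[ys==ys.min()])
T=d["tool_from_camera"]
for y in (ys.min()-.5,):
    v=T[:3,:3]@np.array([(282-d["cx"])/d["fx"],(y-d["cy"])/d["fy"],1]);s=(-30.8-T[2,3])/v[2];print(T[:3,3]+s*v)
def row(m):
    r=[]
    for y in(150,220):
        x=np.nonzero(m[y])[0];print(y,x.min(),x.max())
row(m)
E
python3 -m jog '[[2,-0.4,0,0,0,0.02,5],[4,-0.9,0,0,0,0.02,5],[4.5,-1,0,0,0,0,5],[4.5,-1,0,0,0,0,5],[4.5,-1,0,0,0,0,5],[4.5,-1,0,0,0,0,5],[2.5,-0.6,0,0,0,0,5],[0,0,0,0,0,0,5]]'
python3 -m jog '[[0,0,0,0,0,0,5]]'
python3 -c "
from meas import *
cv2.imwrite('pics/w15.png',img)
plan([521.8,3.2,100],1.375)"
```

```text
91 [259 260 261 262 263 264 265 266 267 268 269 270 271 272 273 274 275 276
 277 278 279 280 281 282 283 284 285 286 287 288 289 290 291 292 293 294
 295 296 297 298 299 300 301 302 303 304]
[ 81.70470021  -0.44458081 -30.8       ]
150 255 308
220 255 306
clock: 34.1
eef_pos: [532.2, -14.8, 132.6]
eef_rot: [-3.14, -0.0, 1.379]
wrist_force: [0.9, -0.6, -4.3]
finger_gap: 23.1
clock: 34.2
eef_pos: [532.5, -17.6, 132.7]
eef_rot: [-3.14, 0.0, 1.377]
wrist_force: [-0.8, -0.2, -2.8]
finger_gap: 23.2
shift cm [ 1.9  -1.47  3.28] rotvec [-0.001  0.     0.001]
```

View pics/w15.png

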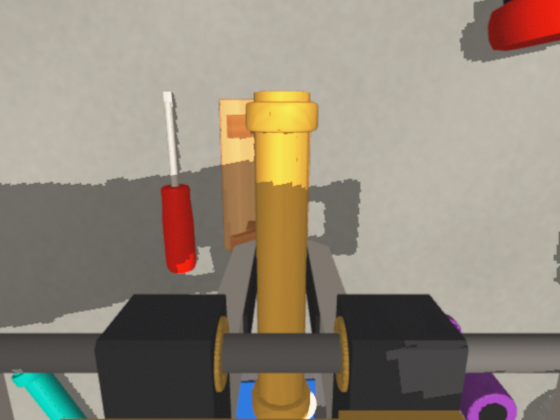

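The stem is held centred (its end is 81.7 mm from the TCP, against 82 nominal). Aligning over the cradle and descending.

```bash
python3 -m jog '[[1.9,-1.4,0,0,0,0,5],[0,0,0,0,0,0,5],[0,0,2,0,0,0,5],[0,0,2.5,0,0,0,5],[0,0,2,0,0,0,5],[0,0,0.8,0,0,0,5],[0,0,0,0,0,0,5],[0,0,0,0,0,0,5]]'
python3 -c "
from meas import *
cv2.imwrite('pics/w16.png',img)
plan([521.8,3.2,29],1.375)"
```

```text
clock: 35.05
eef_pos: [523.3, 3.1, 61.2]
eef_rot: [3.141, -0.0, 1.375]
wrist_force: [-0.2, -0.5, -3.9]
finger_gap: 23.1
shift cm [-0.03 -0.16  3.25] rotvec [ 0.001 -0.     0.   ]
```

View pics/w16.png

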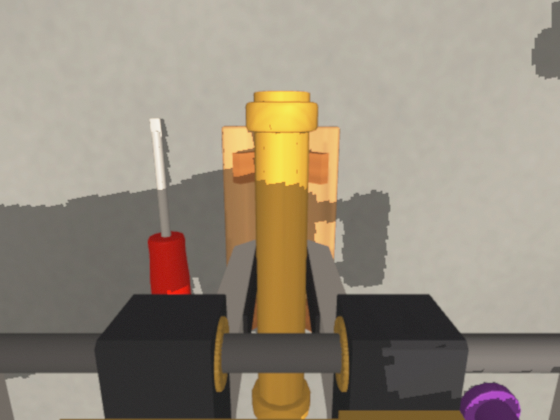

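```bash
python3 -m jog '[[0,-0.1,1.2,0,0,0,5],[0,0,0.8,0,0,0,5],[0,0,0.4,0,0,0,5],[0,0,0,0,0,0,5],[0,0,0,0,0,0,5]]'
python3 -m jog '[[0,0,0.3,0,0,0,5],[0,0,0,0,0,0,5]]'
python3 -m jog '[[0,0,0.2,0,0,0,5],[0,0,0,0,0,0,5]]'
```

```text
clock: 35.6
eef_pos: [521.9, 3.8, 36.5]
eef_rot: [-3.142, -0.0, 1.376]
wrist_force: [0.6, -0.5, -3.9]
finger_gap: 23.2
clock: 35.8
eef_pos: [521.7, 3.8, 33.3]
eef_rot: [-3.141, 0.0, 1.376]
wrist_force: [-0.9, 0.3, -4.3]
finger_gap: 23.1
clock: 36.0
eef_pos: [521.7, 3.7, 31.3]
eef_rot: [-3.141, 0.0, 1.376]
wrist_force: [0.6, -0.8, -4.3]
finger_gap: 22.9
```

```bash
python3 -m jog '[[0,0,0.15,0,0,0,5],[0,0,0,0,0,0,5]]'
python3 -m jog '[[0,0,0.1,0,0,0,5],[0,0,0,0,0,0,5]]'
```

```text
clock: 36.2
eef_pos: [521.8, 3.7, 29.9]
eef_rot: [3.141, -0.0, 1.376]
wrist_force: [-0.4, 0.0, -3.4]
finger_gap: 23.3
clock: 36.4
eef_pos: [522.3, 3.7, 29.3]
eef_rot: [3.14, -0.0, 1.376]
wrist_force: [2.1, 0.3, 0.2]
finger_gap: 22.9
```

```bash
python3 -m jog '[[0,0,0.05,0,0,0,5],[0,0,0,0,0,0,28],[0,0,0,0,0,0,35],[0,0,0,0,0,0,60],[0,0,0,0,0,0,60],[0,0,0,0,0,0,60],[0,0,-1,0,0,0,60],[0,0,-2,0,0,0,60]]'
python3 -m jog '[[0,0,-3,0,0,0,60],[0,0,-3,0,0,0,60],[0,0,-3,0,0,0,60],[-3,0,-1.5,0,0,0,60],[-3.5,0,0,0,0,0,60],[0,0,0,0,0,0,60],[0,0,0,0,0,0,60]]'
python3 -c "
from meas import *
cv2.imwrite('pics/w17.png',img)"
```

```text
clock: 37.2
eef_pos: [521.0, 3.8, 58.3]
eef_rot: [-3.139, 0.0, 1.376]
wrist_force: [-0.8, -0.2, 1.0]
finger_gap: 56.4
clock: 37.9
eef_pos: [509.1, -60.3, 164.0]
eef_rot: [3.141, -0.0, 1.374]
wrist_force: [-0.2, 0.7, -0.6]
finger_gap: 56.4
```

View pics/w17.png

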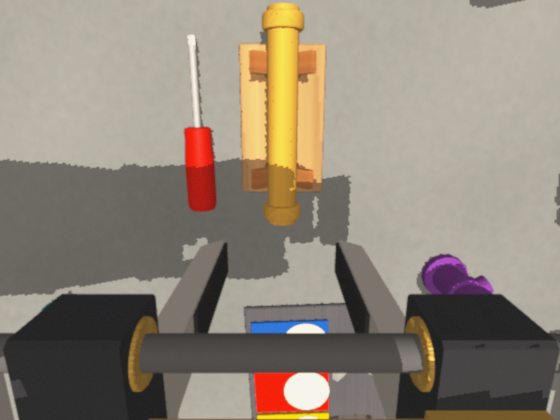

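Run:
```python
from meas import *
# stem ends
m=sub(mask(img,20,30,150,90),258,0,306,235)
m2=sub(mask(img,10,30,110,80),264,0,300,228)
rows=[]
for y in(100,110,120,130,140,150):
    xs=np.nonzero(m[y])[0];rows.append((y,(xs.min()+xs.max())/2,len(xs)))
print(rows)
ys=np.nonzero(m2.any(1))[0];print(ys.min(),ys.max())
A=plane(d,(284,ys.min()-.5),47+10);B=plane(d,(282,ys.max()+.5),47+10)
print(A,B,(A+B)/2,np.linalg.norm(A-B))
for r in rows: print(plane(d,(r[1],r[0]),47)[:2].round(1),end=" ")
cv2.imwrite('pics/w17c.png',cv2.resize(img[0:235,230:335],None,fx=4,fy=2.5,interpolation=cv2.INTER_CUBIC))
```

```text
[(100, np.float64(283.5), 24), (110, np.float64(283.0), 23), (120, np.float64(283.0), 25), (130, np.float64(282.5), 24), (140, np.float64(282.0), 23), (150, np.float64(282.0), 23)]
4 226
[538.63739652  84.10238722  57.        ] [505.60366067 -77.57620784  57.        ] [522.12052859   3.26308969  57.        ] 165.01877409954471
[525.9  20.3] [524.1  13. ] [522.7   5.5] [520.8  -2. ] [518.9  -9.6] [517.4 -17.4]
```

View pics/w17c.png

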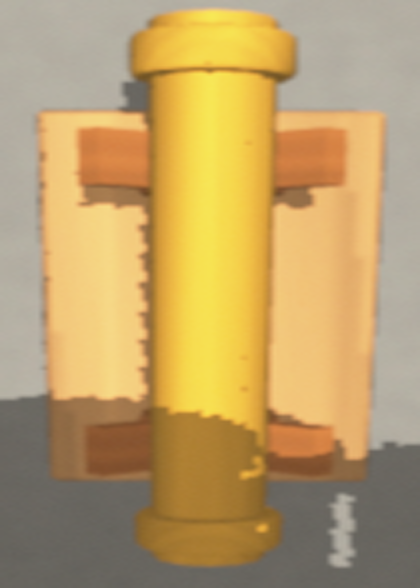

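The stem is seated in both Vs, with its middle measured at (522.1,3.3) against the cradle's (521.8,3.2). Next is yellow, which goes back first.

```bash
python3 -c "
from h import *
plan([525.2,211.9,165],1.416)"
python3 -m jog '[[2,0,-0.5,0,0,-0.02,90],[4,-0.2,0,0,0,-0.022,90],[4.5,-0.4,0,0,0,0,90],[4.5,-0.4,0,0,0,0,90],[4.5,-0.4,0,0,0,0,90],[4.5,-0.4,0,0,0,0,90],[3,-0.4,0,0,0,0,90],[0,0,0,0,0,0,90]]'
python3 -c "
from h import *
plan([525.2,211.9,165],1.416)"
```

```text
shift cm [26.93 -3.68 -0.13] rotvec [ 0.   -0.   -0.04]
clock: 38.8
eef_pos: [529.4, 214.1, 168.1]
eef_rot: [-3.141, -0.0, 1.423]
wrist_force: [0.8, -0.5, 0.0]
finger_gap: 85.0
shift cm [-0.28 -0.38  0.31] rotvec [-0.001 -0.     0.007]
```

```bash
python3 -m jog '[[-0.1,-0.3,0,0,0,0.004,90],[0,0,0,0,0,0,90]]'
python3 - <<'E'
from meas import *
cv2.imwrite('pics/w18.png',img)
plan([525.2,211.9,67],1.416)
E
```

```text
clock: 39.0
eef_pos: [526.7, 208.9, 168.4]
eef_rot: [-3.141, 0.0, 1.413]
wrist_force: [0.0, 0.4, 0.7]
finger_gap: 84.9
shift cm [ 0.29 -0.23 10.15] rotvec [-0.     0.    -0.003]
```

View pics/w18.png

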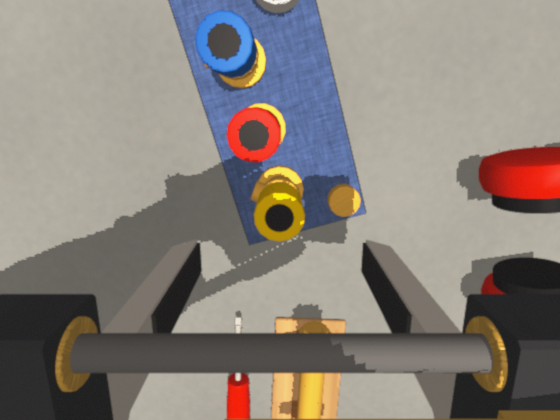

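```bash
python3 -m jog '[[0.25,-0.1,1,0,0,0,90],[0,0,2.5,0,0,0,90],[0,0,2.5,0,0,0,90],[0,0,2,0,0,0,90],[0,0,1.2,0,0,0,90],[0,0,0.6,0,0,0,90],[0,0,0,0,0,0,90],[0,0,0,0,0,0,90]]'
python3 -c "
from h import *
plan([525.2,211.9,67],1.416)"
```

```text
clock: 39.85
eef_pos: [527.0, 212.1, 71.2]
eef_rot: [3.141, -0.001, 1.414]
wrist_force: [-0.7, -0.6, 0.3]
finger_gap: 84.9
shift cm [-0.05 -0.17  0.42] rotvec [ 0.001 -0.001 -0.002]
```

```bash
python3 -m jog '[[-0.05,-0.1,0.3,0,0,0,60],[0,0,0,0,0,0,40],[0,0,0,0,0,0,20],[0,0,0,0,0,0,10],[0,0,0,0,0,0,10],[0,0,0,0,0,0,10],[0,0,0,0,0,0,10],[0,0,0,0,0,0,10]]' 25; python3 -m jog '[[0,0,0,0,0,0,10],[0,0,0,0,0,0,10],[0,0,0,0,0,0,10]]' 30
python3 -m jog '[[0,0,-0.5,0,0,0,10],[0,0,-1.5,0,0,0,10],[0,0,-3,0,0,0,10],[0,0,-3,0,0,0,10],[0,0,-2.4,0,0,0,10],[0,0,-1,0,0,0,10],[0,0,0,0,0,0,10]]'
python3 - <<'E'
from h import *
plan([483.6,-338.7,182],1.416)
E
```

```text
clock: 40.65
eef_pos: [525.5, 211.7, 67.5]
eef_rot: [3.142, -0.0, 1.414]
wrist_force: [0.3, -0.3, 0.5]
finger_gap: 35.4
clock: 40.95
eef_pos: [525.5, 211.7, 67.5]
eef_rot: [3.142, -0.0, 1.414]
wrist_force: [-0.1, -0.3, 0.4]
finger_gap: 35.8
clock: 41.65
eef_pos: [525.8, 211.8, 182.3]
eef_rot: [3.14, -0.001, 1.414]
wrist_force: [0.4, 1.2, -3.4]
finger_gap: 35.5
shift cm [-5.503e+01  4.450e+00 -1.000e-02] rotvec [ 0.001 -0.001 -0.002]
```

```bash
python3 -m jog '[[-2,0.1,0,0,0,0,10],[-4,0.35,0,0,0,0,10],[-4.5,0.35,0,0,0,0,10],[-4.5,0.35,0,0,0,0,10],[-4.5,0.35,0,0,0,0,10],[-4.5,0.35,0,0,0,0,10],[-4.5,0.35,0,0,0,0,10],[-4.5,0.35,0,0,0,0,10]]'
python3 -m jog '[[-4.5,0.35,0,0,0,0,10],[-4.5,0.35,0,0,0,0,10],[-4.5,0.35,0,0,0,0,10],[-4,0.4,0,0,0,0,10],[-2,0.4,0,0,0,0,10],[0,0,0,0,0,0,10],[0,0,0,0,0,0,10],[0,0,0,0,0,0,10]]'
python3 -c "
from meas import *
cv2.imwrite('pics/w19.png',img)
plan([483.6,-338.7,71.5],1.416)"
```

```text
clock: 42.45
eef_pos: [498.0, -119.8, 179.8]
eef_rot: [-3.139, -0.0, 1.414]
wrist_force: [0.8, -0.2, -2.3]
finger_gap: 35.5
clock: 43.25
eef_pos: [486.8, -312.7, 180.7]
eef_rot: [-3.14, -0.001, 1.415]
wrist_force: [-0.5, 0.2, -2.8]
finger_gap: 35.9
shift cm [-2.63  0.08 10.95] rotvec [-0.001 -0.    -0.001]
```

View pics/w19.png

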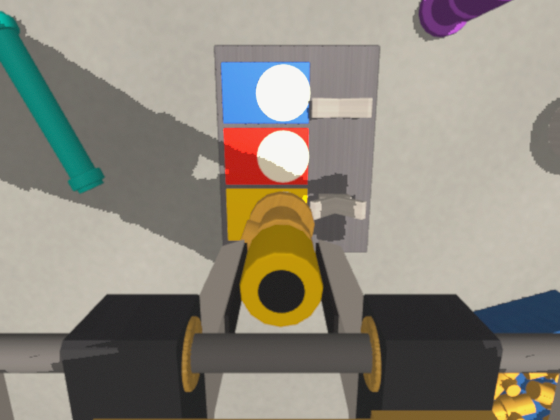

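```bash
python3 - <<'E'
from meas import *
hsv=cv2.cvtColor(img,cv2.COLOR_BGR2HSV)
mm=((img[...,0].astype(int)>110)&(hsv[...,1]<70)).astype(np.uint8)*255
for b in((250,62,310,123),(250,127,309,185)):
    m=cv2.morphologyEx(sub(mm,*b),cv2.MORPH_CLOSE,np.ones((5,5)));cn=max(cv2.findContours(m,0,1)[0],key=cv2.contourArea);el=cv2.fitEllipse(cv2.convexHull(cn));print(np.round(el[0]+el[1],1),plane(d,el[0],10).round(1))
E
python3 -m jog '[[-1.3,0.05,0,0,0,0,10],[-1.3,0,0,0,0,0,10],[0,0,2.5,0,0,0,10],[0,0,2.5,0,0,0,10],[0,0,2.5,0,0,0,10],[0,0,1.5,0,0,0,10],[0,0,0,0,0,0,10],[0,0,0,0,0,0,10]]'
python3 -c "
from h import *
plan([483.6,-338.7,71.5],1.416)"
```

```text
[282.6  92.3  54.7  56.7] [ 501.1 -223.8   10. ]
[284.9 157.3  50.3  58.2] [ 494.2 -282.8   10. ]
clock: 44.15
eef_pos: [483.6, -340.1, 92.3]
eef_rot: [3.141, 0.0, 1.414]
wrist_force: [0.1, 0.7, -2.7]
finger_gap: 35.5
shift cm [ 0.14 -0.02  2.08] rotvec [ 0.001  0.    -0.002]
```

```bash
python3 -m jog '[[0.1,0,0.8,0,0,0,10],[0,0,0.6,0,0,0,10],[0,0,0.3,0,0,0,10],[0,0,0,0,0,0,10],[0,0,0,0,0,0,10]]'
python3 -c "
from meas import *
cv2.imwrite('pics/w20.png',img)
plan([483.6,-338.7,71.5],1.416)"
```

```text
clock: 44.65
eef_pos: [483.5, -338.6, 74.6]
eef_rot: [3.141, 0.0, 1.414]
wrist_force: [-0.1, 0.2, -2.9]
finger_gap: 35.7
shift cm [-0.01  0.    0.32] rotvec [ 0.     0.    -0.002]
```

View pics/w20.png

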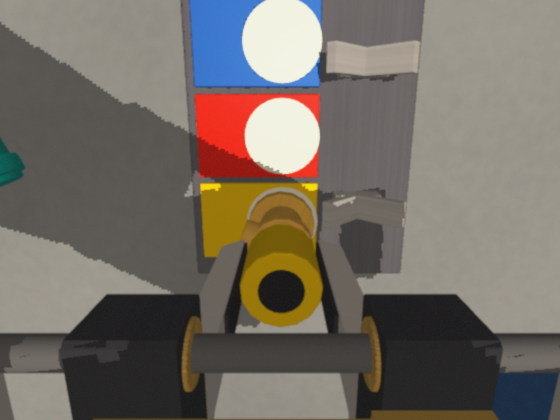

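```bash
python3 -m jog '[[0,0,0.2,0,0,0,10],[0,0,0,0,0,0,10]]'; python3 -m jog '[[0,0,0.1,0,0,0,10],[0,0,0,0,0,0,10]]'; python3 -m jog '[[0,0,0.1,0,0,0,10],[0,0,0,0,0,0,10]]'
```

```text
clock: 44.9
eef_pos: [483.4, -338.5, 72.3]
eef_rot: [-3.141, -0.0, 1.414]
wrist_force: [-0.4, 1.0, -3.4]
finger_gap: 35.9
clock: 45.1
eef_pos: [483.5, -338.5, 71.5]
eef_rot: [3.141, 0.0, 1.414]
wrist_force: [0.3, 0.3, -2.0]
finger_gap: 35.4
clock: 45.3
eef_pos: [483.6, -338.6, 71.4]
eef_rot: [3.141, 0.0, 1.414]
wrist_force: [-2.7, 1.4, 7.1]
finger_gap: 35.4
```

```bash
python3 -m jog '[[0,0,-0.05,0,0,0,45],[0,0,0,0,0,0,60],[0,0,0,0,0,0,90],[0,0,0,0,0,0,90],[0,0,0,0,0,0,90],[0,0,0,0,0,0,90],[0,0,-1,0,0,0,90],[0,0,-2.5,0,0,0,90]]'
python3 -m jog '[[0,0,-3,0,0,0,90],[0,0,-3,0,0,0,90],[0,0,-1,0,0,0,90],[0,0,0,0,0,0,90]]'
python3 -c "
from meas import *
cv2.imwrite('pics/w21.png',img)
plan([517.5,269.8,168],1.416)"
```

```text
clock: 46.1
eef_pos: [482.7, -337.9, 105.1]
eef_rot: [-3.139, -0.002, 1.414]
wrist_force: [-1.0, 0.3, 0.6]
finger_gap: 84.3
clock: 46.5
eef_pos: [483.9, -338.8, 177.4]
eef_rot: [3.139, 0.001, 1.414]
wrist_force: [-0.2, 0.2, 0.6]
finger_gap: 84.5
shift cm [60.61 -6.14  0.76] rotvec [ 0.     0.    -0.002]
```

View pics/w21.png

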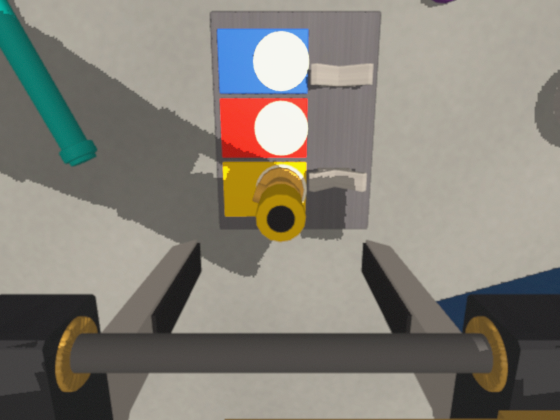

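Yellow is standing on its disc, cap at (281,218). Fetch red.

```bash
python3 -m jog '[[2,-0.2,0,0,0,0,90],[4.5,-0.45,0,0,0,0,90],[4.5,-0.45,0,0,0,0,90],[4.5,-0.45,0,0,0,0,90],[4.5,-0.45,0,0,0,0,90],[4.5,-0.45,0,0,0,0,90],[4.5,-0.45,0,0,0,0,90],[4.5,-0.45,0,0,0,0,90]]'
python3 -m jog '[[4.5,-0.45,0,0,0,0,90],[4.5,-0.45,0,0,0,0,90],[4.5,-0.45,0,0,0,0,90],[4.5,-0.45,0,0,0,0,90],[4.5,-0.45,0,0,0,0,90],[3,-0.3,0,0,0,0,90],[0,0,0,0,0,0,90],[0,0,0,0,0,0,90]]'
python3 -c "
from h import *
plan([517.5,269.8,67.5],1.416)"
```

```text
clock: 47.35
eef_pos: [501.9, -0.6, 174.3]
eef_rot: [-3.139, 0.0, 1.414]
wrist_force: [0.2, -0.3, 0.4]
finger_gap: 84.4
clock: 48.15
eef_pos: [516.8, 253.4, 174.2]
eef_rot: [-3.139, 0.002, 1.415]
wrist_force: [0.3, -0.0, -0.2]
finger_gap: 84.6
shift cm [ 1.65 -0.16 10.67] rotvec [-0.002  0.002 -0.001]
```

```bash
python3 -m jog '[[1.6,-0.1,0,0,0,0,90],[0,0,3,0,0,0,90],[0,0,3,0,0,0,90],[0,0,2,0,0,0,90],[0,0,1.3,0,0,0,90],[0,0,0.5,0,0,0,90],[0,0,0,0,0,0,90],[0,0,0,0,0,0,90]]'
python3 - <<'E'
from meas import *
cv2.imwrite('pics/w22.png',img)
plan([517.5,269.8,67.5],1.416)
E
```

```text
clock: 48.95
eef_pos: [519.5, 269.6, 78.9]
eef_rot: [3.14, -0.001, 1.414]
wrist_force: [0.3, -0.3, 0.6]
finger_gap: 84.6
shift cm [-0.01 -0.2   1.15] rotvec [ 0.001 -0.001 -0.002]
```

View pics/w22.png

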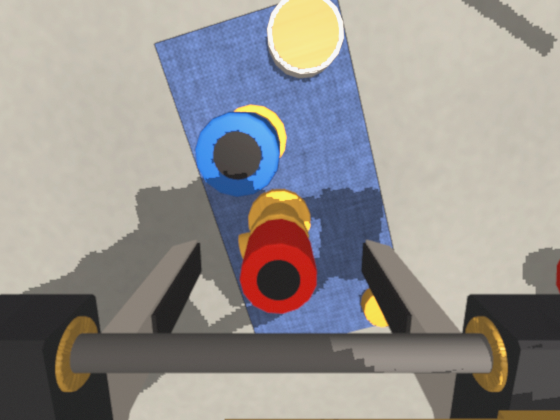

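```bash
python3 -m jog '[[0,-0.1,0.7,0,0,0,90],[0,-0.05,0.35,0,0,0,60],[0,0,0,0,0,0,40],[0,0,0,0,0,0,20],[0,0,0,0,0,0,10],[0,0,0,0,0,0,10],[0,0,0,0,0,0,10],[0,0,0,0,0,0,10]]' 25; python3 -m jog '[[0,0,0,0,0,0,10],[0,0,0,0,0,0,10],[0,0,0,0,0,0,10]]' 30
python3 -m jog '[[0,0,-0.5,0,0,0,10],[0,0,-1.5,0,0,0,10],[0,0,-3,0,0,0,10],[0,0,-3,0,0,0,10],[0,0,-2.4,0,0,0,10],[0,0,-1,0,0,0,10],[0,0,0,0,0,0,10]]'
python3 - <<'E'
from h import *
plan([492.4,-281.9,182],1.416)
E
```

```text
clock: 49.8
eef_pos: [517.5, 269.6, 67.5]
eef_rot: [3.141, -0.0, 1.414]
wrist_force: [0.2, -0.1, 0.2]
finger_gap: 35.2
clock: 50.1
eef_pos: [517.5, 269.7, 67.5]
eef_rot: [3.141, -0.0, 1.414]
wrist_force: [0.6, -0.4, 0.4]
finger_gap: 35.5
clock: 50.8
eef_pos: [517.9, 269.8, 183.0]
eef_rot: [3.139, -0.001, 1.414]
wrist_force: [-0.3, -0.4, -2.9]
finger_gap: 35.9
shift cm [-5.489e+01  6.110e+00  4.000e-02] rotvec [ 0.002 -0.001 -0.002]
```

```bash
python3 -m jog '[[-2,0.2,0,0,0,0,10],[-4,0.45,0,0,0,0,10],[-4.5,0.5,0,0,0,0,10],[-4.5,0.5,0,0,0,0,10],[-4.5,0.5,0,0,0,0,10],[-4.5,0.5,0,0,0,0,10],[-4.5,0.5,0,0,0,0,10],[-4.5,0.5,0,0,0,0,10]]'
python3 -m jog '[[-4.5,0.5,0,0,0,0,10],[-4.5,0.5,0,0,0,0,10],[-4.5,0.5,0,0,0,0,10],[-4,0.4,0,0,0,0,10],[-2,0.3,0,0,0,0,10],[0,0,0,0,0,0,10],[0,0,0,0,0,0,10],[0,0,0,0,0,0,10]]'
python3 -c "
from h import *
plan([492.4,-281.9,71.5],1.416)"
```

```text
clock: 51.6
eef_pos: [500.9, -63.7, 180.2]
eef_rot: [-3.14, -0.0, 1.414]
wrist_force: [0.4, 0.0, -2.3]
finger_gap: 35.6
clock: 52.4
eef_pos: [493.1, -257.0, 180.9]
eef_rot: [-3.141, -0.001, 1.415]
wrist_force: [0.8, 0.3, -3.7]
finger_gap: 35.8
shift cm [-2.48  0.33 10.93] rotvec [-0.001 -0.001 -0.001]
```

```bash
python3 -m jog '[[-1.2,0.15,0,0,0,0,10],[-1.2,0.15,0,0,0,0,10],[0,0,2.5,0,0,0,10],[0,0,2.5,0,0,0,10],[0,0,2.5,0,0,0,10],[0,0,1.5,0,0,0,10],[0,0,0,0,0,0,10],[0,0,0,0,0,0,10]]'
python3 -m jog '[[0,0,0.7,0,0,0,10],[0,0,0.5,0,0,0,10],[0,0,0.2,0,0,0,10],[0,0,0,0,0,0,10],[0,0,0,0,0,0,10]]'
python3 -c "
from meas import *
cv2.imwrite('pics/w23.png',img)
plan([492.4,-281.9,71.5],1.416)"
```

```text
clock: 53.2
eef_pos: [492.6, -282.8, 92.0]
eef_rot: [3.141, 0.0, 1.414]
wrist_force: [-0.1, -0.0, -2.7]
finger_gap: 35.7
clock: 53.7
eef_pos: [492.5, -282.2, 77.6]
eef_rot: [3.141, 0.0, 1.414]
wrist_force: [-0.3, 0.0, -1.9]
finger_gap: 35.5
shift cm [ 0.04 -0.02  0.62] rotvec [ 0.     0.    -0.002]
```

View pics/w23.png

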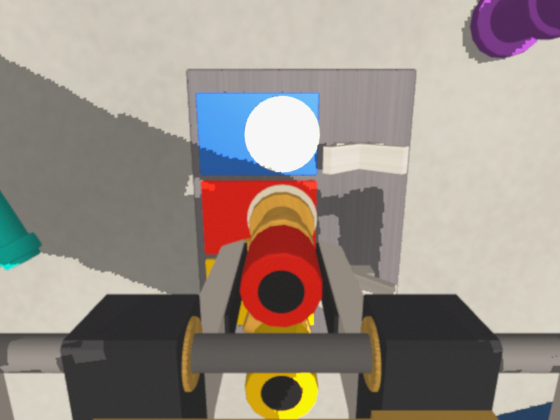

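```bash
python3 -m jog '[[0.05,0,0.35,0,0,0,10],[0,0,0,0,0,0,10],[0,0,0.15,0,0,0,10],[0,0,0,0,0,0,10]]'; python3 -m jog '[[0,0,0.1,0,0,0,10],[0,0,0,0,0,0,10]]'; python3 -m jog '[[0,0,0.1,0,0,0,10],[0,0,0,0,0,0,10]]'
```

```text
clock: 54.15
eef_pos: [492.4, -281.6, 72.2]
eef_rot: [-3.141, -0.0, 1.414]
wrist_force: [0.7, 0.2, -2.7]
finger_gap: 35.5
clock: 54.35
eef_pos: [492.5, -281.8, 71.5]
eef_rot: [3.141, 0.0, 1.414]
wrist_force: [0.1, 0.7, -2.3]
finger_gap: 35.4
clock: 54.55
eef_pos: [492.7, -281.9, 71.5]
eef_rot: [3.141, 0.0, 1.414]
wrist_force: [-2.4, 1.5, 7.0]
finger_gap: 35.9
```

```bash
python3 -m jog '[[0,0,-0.05,0,0,0,45],[0,0,0,0,0,0,60],[0,0,0,0,0,0,90],[0,0,0,0,0,0,90],[0,0,0,0,0,0,90],[0,0,0,0,0,0,90],[0,0,-1,0,0,0,90],[0,0,-2.5,0,0,0,90]]'
python3 -m jog '[[0,0,-3,0,0,0,90],[0,0,-3,0,0,0,90],[0,0,-1,0,0,0,90],[0,0,0,0,0,0,90]]'
python3 -c "
from meas import *
cv2.imwrite('pics/w24.png',img)
plan([510,328.6,168],1.416)"
```

```text
clock: 55.35
eef_pos: [491.7, -281.2, 105.2]
eef_rot: [-3.138, -0.001, 1.414]
wrist_force: [-0.3, -0.0, 0.7]
finger_gap: 84.6
clock: 55.75
eef_pos: [492.9, -282.0, 177.3]
eef_rot: [3.139, 0.001, 1.414]
wrist_force: [0.2, -0.5, -0.7]
finger_gap: 84.8
shift cm [60.55 -7.8   0.76] rotvec [ 0.     0.    -0.002]
```

View pics/w24.png

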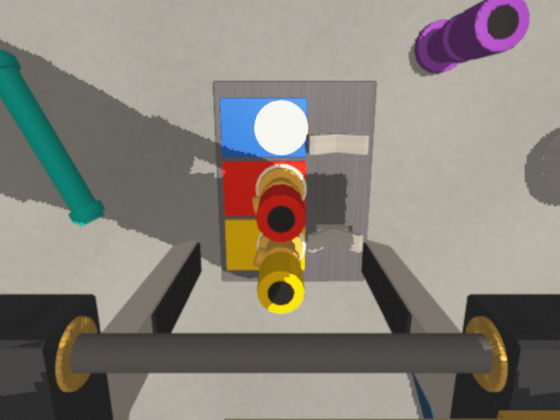

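Red (281,218) and yellow (280,292) stand on their discs. Blue is next.

```bash
python3 -m jog '[[2,-0.2,0,0,0,0,90],[4.5,-0.55,0,0,0,0,90],[4.5,-0.6,0,0,0,0,90],[4.5,-0.6,0,0,0,0,90],[4.5,-0.6,0,0,0,0,90],[4.5,-0.6,0,0,0,0,90],[4.5,-0.6,0,0,0,0,90],[4.5,-0.6,0,0,0,0,90]]'
python3 -m jog '[[4.5,-0.6,0,0,0,0,90],[4.5,-0.6,0,0,0,0,90],[4.5,-0.6,0,0,0,0,90],[4.5,-0.6,0,0,0,0,90],[4.5,-0.6,0,0,0,0,90],[3,-0.4,0,0,0,0,90],[0,0,0,0,0,0,90],[0,0,0,0,0,0,90]]'
python3 -c "
from h import *
plan([510,328.6,68],1.416)"
```

```text
clock: 56.6
eef_pos: [500.9, 57.8, 174.3]
eef_rot: [-3.139, 0.001, 1.414]
wrist_force: [0.7, 0.3, -0.3]
finger_gap: 84.2
clock: 57.4
eef_pos: [507.5, 313.0, 174.1]
eef_rot: [-3.139, 0.002, 1.415]
wrist_force: [0.1, -0.9, -0.4]
finger_gap: 84.8
shift cm [ 1.6   0.03 10.6 ] rotvec [-0.002  0.002 -0.001]
```

```bash
python3 -m jog '[[1.6,0.1,0,0,0,0,90],[0,0,3,0,0,0,90],[0,0,3,0,0,0,90],[0,0,2,0,0,0,90],[0,0,1.3,0,0,0,90],[0,0,0.5,0,0,0,90],[0,0,0,0,0,0,90],[0,0,0,0,0,0,90]]'
python3 - <<'E'
from meas import *
cv2.imwrite('pics/w25.png',img)
plan([510,328.6,68],1.416)
E
```

```text
clock: 58.2
eef_pos: [512.1, 328.8, 79.0]
eef_rot: [3.14, -0.001, 1.414]
wrist_force: [-0.7, 0.2, 0.8]
finger_gap: 85.0
shift cm [-0.07 -0.21  1.11] rotvec [ 0.001 -0.001 -0.002]
```

View pics/w25.png

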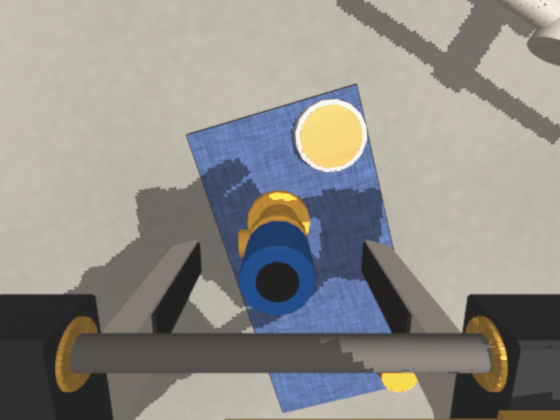

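```bash
python3 -m jog '[[-0.05,-0.15,0.7,0,0,0,90],[0,-0.05,0.35,0,0,0,60],[0,0,0,0,0,0,40],[0,0,0,0,0,0,20],[0,0,0,0,0,0,10],[0,0,0,0,0,0,10],[0,0,0,0,0,0,10],[0,0,0,0,0,0,10]]' 25; python3 -m jog '[[0,0,0,0,0,0,10],[0,0,0,0,0,0,10],[0,0,0,0,0,0,10]]' 30
python3 -m jog '[[0,0,-0.5,0,0,0,10],[0,0,-1.5,0,0,0,10],[0,0,-3,0,0,0,10],[0,0,-3,0,0,0,10],[0,0,-2.4,0,0,0,10],[0,0,-1,0,0,0,10],[0,0,0,0,0,0,10]]'
python3 - <<'E'
from h import *
plan([501.4,-224.2,182],1.416)
E
```

```text
clock: 59.05
eef_pos: [509.7, 328.6, 67.5]
eef_rot: [3.141, -0.0, 1.414]
wrist_force: [-0.1, -0.3, 0.2]
finger_gap: 35.7
clock: 59.35
eef_pos: [509.7, 328.6, 67.5]
eef_rot: [3.141, -0.0, 1.414]
wrist_force: [0.5, -0.4, 0.5]
finger_gap: 35.3
clock: 60.05
eef_pos: [509.9, 328.8, 183.0]
eef_rot: [3.14, -0.002, 1.414]
wrist_force: [0.5, -0.3, -3.8]
finger_gap: 35.5
shift cm [-5.475e+01  7.800e+00  4.000e-02] rotvec [ 0.002 -0.002 -0.002]
```

```bash
python3 -m jog '[[-2,0.3,0,0,0,0,10],[-4,0.55,0,0,0,0,10],[-4.5,0.63,0,0,0,0,10],[-4.5,0.63,0,0,0,0,10],[-4.5,0.63,0,0,0,0,10],[-4.5,0.63,0,0,0,0,10],[-4.5,0.63,0,0,0,0,10],[-4.5,0.63,0,0,0,0,10]]'
python3 -m jog '[[-4.5,0.63,0,0,0,0,10],[-4.5,0.63,0,0,0,0,10],[-4.5,0.63,0,0,0,0,10],[-4,0.6,0,0,0,0,10],[-2,0.3,0,0,0,0,10],[0,0,0,0,0,0,10],[0,0,0,0,0,0,10],[0,0,0,0,0,0,10]]'
python3 -c "
from h import *
plan([501.4,-224.2,71.5],1.416)"
```

```text
clock: 60.85
eef_pos: [502.8, -6.3, 180.2]
eef_rot: [-3.14, 0.0, 1.414]
wrist_force: [1.1, -0.2, -2.9]
finger_gap: 35.5
clock: 61.65
eef_pos: [500.7, -200.5, 180.9]
eef_rot: [-3.141, -0.0, 1.415]
wrist_force: [0.7, 0.0, -2.5]
finger_gap: 35.5
shift cm [-2.33  0.45 10.94] rotvec [-0.001 -0.    -0.001]
```

```bash
python3 -m jog '[[-1.1,0.2,0,0,0,0,10],[-1.2,0.2,0,0,0,0,10],[0,0,2.5,0,0,0,10],[0,0,2.5,0,0,0,10],[0,0,2.5,0,0,0,10],[0,0,1.5,0,0,0,10],[0,0,0,0,0,0,10],[0,0,0,0,0,0,10]]'
python3 -m jog '[[0,0,0.7,0,0,0,10],[0,0,0.5,0,0,0,10],[0,0,0.2,0,0,0,10],[0,0,0,0,0,0,10],[0,0,0,0,0,0,10]]'
python3 -c "
from meas import *
cv2.imwrite('pics/w26.png',img)
plan([501.4,-224.2,71.5],1.416)"
```

```text
clock: 62.45
eef_pos: [501.4, -225.4, 92.0]
eef_rot: [3.141, 0.0, 1.414]
wrist_force: [0.4, 0.2, -2.1]
finger_gap: 35.6
clock: 62.95
eef_pos: [501.3, -224.9, 77.6]
eef_rot: [3.141, 0.0, 1.414]
wrist_force: [-0.6, -0.6, -3.2]
finger_gap: 35.7
shift cm [0.07 0.   0.61] rotvec [ 0.     0.    -0.002]
```

View pics/w26.png

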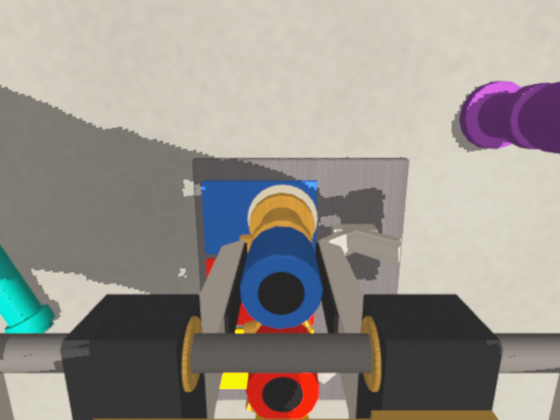

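```bash
python3 -m jog '[[0.05,0,0.35,0,0,0,10],[0,0,0,0,0,0,10],[0,0,0.15,0,0,0,10],[0,0,0,0,0,0,10]]'; python3 -m jog '[[0,0,0.1,0,0,0,10],[0,0,0,0,0,0,10]]'; python3 -m jog '[[0,0,0.1,0,0,0,10],[0,0,0,0,0,0,10]]'
```

```text
clock: 63.4
eef_pos: [501.2, -224.3, 72.2]
eef_rot: [-3.141, -0.0, 1.414]
wrist_force: [1.2, -0.3, -2.6]
finger_gap: 35.5
clock: 63.6
eef_pos: [501.3, -224.4, 71.5]
eef_rot: [3.141, 0.0, 1.414]
wrist_force: [-0.9, -0.2, -2.1]
finger_gap: 35.8
clock: 63.8
eef_pos: [501.5, -224.5, 71.4]
eef_rot: [3.141, 0.0, 1.414]
wrist_force: [-3.3, 1.8, 7.7]
finger_gap: 35.6
```

```bash
python3 -m jog '[[0,0,-0.05,0,0,0,45],[0,0,0,0,0,0,60],[0,0,0,0,0,0,90],[0,0,0,0,0,0,90],[0,0,0,0,0,0,90],[0,0,0,0,0,0,90],[0,0,-1,0,0,0,90],[0,0,-2.5,0,0,0,90]]'
python3 -m jog '[[0,0,-3,0,0,0,90],[0,0,-3,0,0,0,90],[0,0,-3,0,0,0,90],[-4,0,0,0,0,0,90],[-4,0,0,0,0,0,90],[-4,0,0,0,0,0,90],[-4,0,0,0,0,0,90],[0,0,0,0,0,0,90]]'
python3 -m jog '[[0,0,0,0,0,0,90]]'
python3 - <<'E'
from meas import *
cv2.imwrite('pics/w27.png',img)
for n in('top','scene'): cv2.imwrite(f'pics/z_{n}.png',vision.camera(n)['color'])
E
```

```text
clock: 64.6
eef_pos: [500.4, -224.0, 105.2]
eef_rot: [-3.138, -0.001, 1.414]
wrist_force: [-1.2, 0.3, 0.4]
finger_gap: 84.1
clock: 65.4
eef_pos: [474.8, -386.1, 196.2]
eef_rot: [3.142, 0.001, 1.41]
wrist_force: [0.1, 0.7, 0.6]
finger_gap: 84.8
clock: 65.5
eef_pos: [475.9, -382.7, 196.2]
eef_rot: [3.142, -0.0, 1.413]
wrist_force: [0.0, 0.4, 0.3]
finger_gap: 84.9
```

View pics/w27.png

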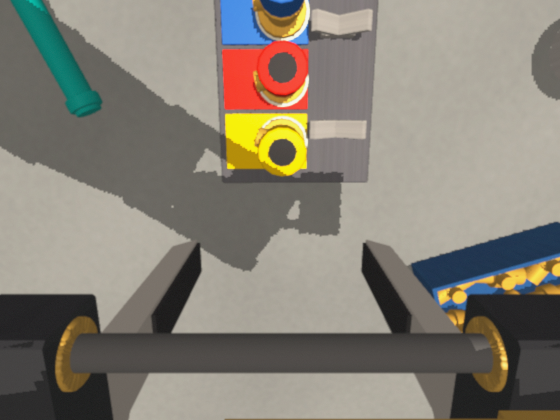

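View pics/z_top.png

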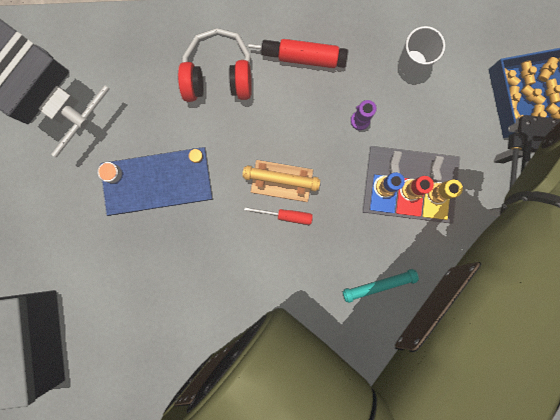

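View pics/z_scene.png

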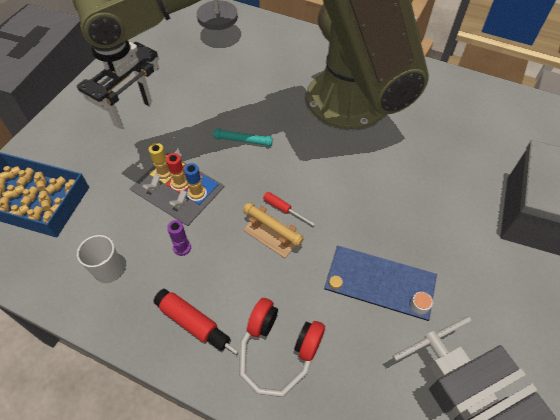

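Run:
```python
import cv2,numpy as np
t=cv2.imread('pics/z_top.png')[145:225,360:475];s=cv2.imread('pics/z_scene.png')[135:215,125:240]
w=cv2.imread('pics/w27.png')[0:180,210:385]
cv2.imwrite('pics/z1.png',np.vstack([np.hstack([cv2.resize(x,(395,275),interpolation=3) for x in(t,s)]),cv2.resize(w,(790,320),interpolation=3)]))
```

```text
(no output)
```

View pics/z1.png

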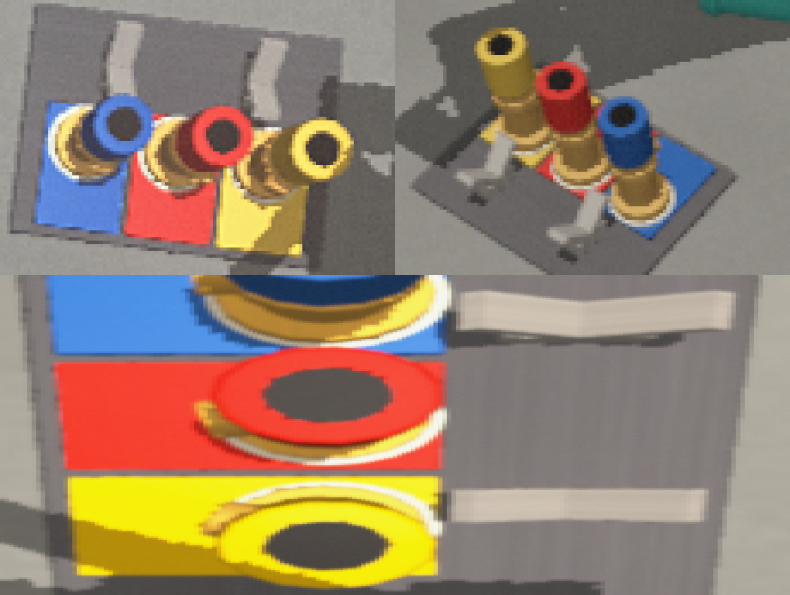

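White rings show around each foot on every visible side. The stem is in the cradle at (281,180) in the top view, the mat holds only its tin and nut, and the gripper is clear. Handing in.

```bash
python3 -c "
from cell import order
print(order.sign_off())"
```

```text
the job is handed in; nothing more can be done
None
```

The job is done and handed in at about 65.6 s of the 144 s allowed. I stood the blue, red and yellow fittings on the mat, laid the stem in the cradle, then put yellow, red and blue back on their own pads.

- **Stem:** it lies in both V blocks, with its middle measured at (522.1, 3.3) mm against the cradle's (521.8, 3.2).
- **Fittings:** all three stand upright in the final top, scene and wrist views. A white disc ring shows around each foot on the visible sides.
- **Forces:** wrist force stayed below about 10 N in every reading I took.
- **Look-alikes and loose items:** the purple fitting, turquoise bar, nut and screwdriver look unmoved, and the gripper ended clear of everything.
- **Disagreements:** repeated readings of the same white disc differed by up to about 3 mm. I aimed at averaged positions, so the fittings' centring is good to about 2 mm.

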